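# Turn over the separated nut-butter jar in the turning stand and serve it on the trivet

## Task

The amber jar of nut butter in the turning stand has separated: push the yellow keeper blade fully home over its lid, swing the red crank right over so that the jar is upside down, and leave it so for at least two seconds. Then swing the crank all the way back so that the jar is upright again, draw the keeper fully back, lift the jar out and set it down gently, without dropping it, upright and wholly on the round blue trivet. Never let the jar touch the counter top, do not turn the cradle before the keeper is home, and leave the other things on the counter where they are.

Things in the scene. Friction and masses are not known exactly. Their poses are not given: they have to be found in the camera images.
- jar: Dark amber screw-top jar with a paper label and a white lid, 72 mm across, 100 mm tall, about 0.45 kg; the lid is the top 22 mm (78 to 100 mm up), 62 mm across, and is what to grip. Origin at the centre of its underside, z up through the lid. It starts upright in the cradle, its underside 60 mm above the counter.
- stand: Turning stand fixed to the counter: dark wooden foot 210 x 150 x 12 mm, two steel uprights 50 mm wide, 134 mm tall at its x = -82 and +82 mm, which carry the cradle. Origin on the counter at the foot's centre, straight below the pivot; its x is along the pivot axis and its -x end, with the crank, faces the robot.
- pivot (a point): Point on the cradle's horizontal pivot axis (along the stand's x), 110 mm above the counter, at the middle of the cradle, where the jar's mid-height lies.
- cradle_floor (a point): Centre of the aluminium cradle's inner floor, on which the jar stands (about 2.5 mm loose all round); 50 mm below the pivot when upright. Walls, outer face from the centre and height above this floor: +y and -y 44.5 mm, 52 mm; +x 46.5 mm, 100 mm; -x 46.5 mm, 114 mm. So grip the lid with fingers at the stand's +y and -y, and lift 120 mm before moving sideways.
- cradle (a joint): Crank angle, rad: 0 = jar upright (stop), pi = jar upside down (stop). As it grows the crank pin goes from the stand's -y side up over the top to its +y side. Stays where it is left; about 3 N at the pin.
- crank_grip (a point): Middle of the red crank pin: a round bar 14 mm in diameter, 70 mm long, parallel to the pivot axis and 85 mm from it; this point is 137 mm from the pivot towards the stand's -x. At crank angle 0 it is at pivot height on the stand's -y side. 95 mm free beneath it. The pin turns within fingers that pinch it from above.
- keeper (a joint): Travel of the keeper blade, m: 0 = fully back (lid free), 0.060 = fully home (stop), over the lid. Slides towards the stand's +x, stays where it is left, about 2 N.
- keeper_tab (a point): Centre of the top of the yellow keeper's upright tab: 14 mm along the stand's x, 30 mm along y, 32 mm tall above the flat blade (92 x 40 x 5 mm); its top is 88.5 mm above the pivot, at travel 0 122 mm and at home 62 mm from the pivot towards -x. The bridge over the blade's slot, 46 mm from the pivot, is 7 mm higher than the blade's top.
- trivet: Round blue ceramic trivet, 130 mm across, 10 mm thick, fixed. Origin at the centre of its underside on the counter. Left or right of the stand.
- slate: Black square slate, 130 x 130 x 10 mm, fixed; not a place for the jar. Origin at the centre of its underside.
- pasta_jar: Tall clear glass jar with a wooden lid, 90 mm across, 190 mm tall. Bystander. Origin at the centre of its underside.
- bean_jar: Green glass jar with a steel lid, 90 mm across, 110 mm tall. Bystander. Origin at the centre of its underside.
- honey_jar: Small light-amber honey jar with a brass lid, 60 mm across, 70 mm tall. Bystander. Origin at the centre of its underside.
- mug: White mug, 80 mm across, 80 mm tall, handle at its +y. Bystander. Origin at the centre of its underside.
- salt_bowl: Terracotta bowl, 90 mm across, 50 mm tall. Bystander. Origin at the centre of its underside.
- spatula: Wooden spatula lying flat along its x. Bystander. Origin at the centre of its underside.
- tin: Steel food tin, 74 mm across, 100 mm tall. Bystander. Origin at the centre of its underside.
Things that resemble listed ones, but are neither listed nor needed, are in the scene too. There is more than one size of the trivet; the job needs the larger.

How it is judged:
By the outcome, as a careful person would: the job done as asked, in the order asked, and still so for the second after the job is handed in, with the robot touching nothing.
It also fails if it takes over 72 s, if anything falls off the work surface, if the arm or the gripper's body presses on something with over 40 N, if the wrist force passes 120 N, or if a joint passes its speed limit or range.

## Robot

A 6-joint arm with a two-finger parallel gripper is mounted at the origin on the work surface. World frame = base frame: x ahead of the robot, y to its left, z up, the work surface at z = 0. Lengths are in m, angles in degrees, forces in N, time in s.
With the tool pointing down it reaches from about 0.275 to 0.85 m from the base axis. Payload 19 kg.
Tool frame: the origin (TCP) lies between the finger pads; the fingertips stand 14 mm ahead of it and the grasp point (between the pads) lies 5 mm behind it; x points along the fingers, y is the direction in which the jaws open and shut, and the axes are right-handed (so a half turn about x gives the same grasp; the last joint's range is limited). The gripper opens to 85 mm and grips with 20 to 120 N. Pads are 22 mm wide; open, the fingers measure 114 mm over their backs; the gripper's body (76 mm by 85 mm) begins 54 mm behind the grasp point. The pads swing forward as they close: fully open they stand 13 mm farther back than shut.
Start: joints at [62.796, 8.623, 82.357, -0, 89.026, -7.678], TCP at [0.192, 0.542, 0.218] pointing down, gripper open.
Joint ranges: [-160.23, 160.23], [-39.13, 120.54], [6.94, 153.29], [-79.49, 259.48], [9.18, 160.14], [-161.06, 161.06]. Speed limits (degrees/s): [108.29, 108.29, 127.2, 172.46, 172.46, 172.46].

## Interface

Orientations are given as [roll, pitch, yaw] about the fixed x, y, z axes, in that order (R = Rz(yaw) Ry(pitch) Rx(roll)).
In Python, from cell import arm, imaging, ticket, finder gives the robot as it stands.
- The arm moves only by the tool arm_command, never from a script. Its argument "plan" is one flat list of numbers, 5 for each row, row after row: the shift along the tool's x, y, z in m, then the turn about the tool's x in degrees, then the finger opening in m, from 0 to 0.0854. A call has 1 to 5 rows; each row is the pose to reach, as a shift and turn from the pose commanded when the call began, along the tool's axes at that moment; what a row does not reach only later rows make up. A row lasts 1/10 s, in which the tool goes at most 50 mm and 8.59 degrees, less where a joint would pass 70% of its speed; a pose out of reach is approached as far as the arm can. A call with a gripper value outside its range is refused whole. The fingers move at their own pace and stop on an object; the grip force is fixed at half the most. Time passes only in rows, so rows that repeat a pose let the fingers close. It gives the time, the measured TCP pose, the force and the opening at its end, in the units of the state.
- arm.get_state(): the state, without advancing time (a new reading comes with each control period).
- imaging.grab_frame(name): name is "scene" or "top" or "wrist"; returns a dict with "pixels" (384x512x3 uint8, red, green, blue), "range_z" (384x512 float32, m along the optical axis (not along the pixel's ray), 0 where there is no reading), "mtx" (3x3 intrinsics, pixels), "origin" and "attitude" of the camera in the world; the wrist camera has in their place "hand_eye" (4x4, takes a point from camera to tool coordinates, whose origin is the TCP and whose axes are the tool frame's). Camera axes: x right, y up, looking along -z (the intrinsics and any distortion apply to the point x, -y, -z); pixel columns grow to the right and rows downward; lengths in m; the calibration is good to about 2 mm. The wrist camera is an equidistant fisheye: a pixel r from the principal point sees the ray r / f radians off the axis. A picture is of the moment at which its call begins: read the wrist's pose just before it.
- ticket.hand_in(): hands the job in, once; it reports no verdict.
Trained networks look in a picture, given as the dict that the camera call returned (one of the last four; its "shot" number tells which), for a name from the list of things; names that differ only in an ending like _2 or _b are one class to them, and where a whole thing is asked for, a point or a joint stands for the part that bears it (a point fixed in the world has none). Each returns a list of dicts, best first, with "confidence" (0 to 1); they miss things now and then, are a little off and sometimes report something else, mostly with a low value. They report only what shows in the picture. A call takes as long as a camera call. They do not tell look-alikes from the thing itself.
- finder.find_in(name, picture): "centre" ([x, y, z] in m, in the coordinates of the camera as it stood for that picture, good to about 4 mm: the middle of the surface that is visible of it).
- finder.mark_of(name, picture): "centre" ([x, y, z] in m, in the coordinates of the camera as it stood for that picture, good to about 4 mm: a listed point, or the origin of a listed thing).
The state is a dict: "time_s": time; "joints": joint angles; "qd": joint speeds; "joint_torque": joint torques, N m; "position": TCP position; "tcp_rot": TCP orientation; "force": force on the tool from outside, world axes, zero at the start; "moment": the same for the moment, N m; "width": opening from 0.0 (shut) to 1.0 (fully open).
Only numpy, scipy, OpenCV 4.12 (cv2) and the standard library are available. Lean on these libraries where they do the work, as an engineer would, in place of code of your own. Each camera call takes 0.05 s, during which the arm holds its last target.

## Working session

There is one attempt and no reset: what is moved stays moved. The work goes in short steps, Python scripts to look and compute and a tool call to move; the robot and the scene stay as the last step left them, time stands still between calls to the robot, and variables do not carry over. Pictures are saved under pics/ and viewed, and the job is handed in when it is done.

Besides the shell and the picture viewer there is one more tool, called after ">>>" in YAML: its name, and indented under it one key for each argument. arm_command: Moves the arm, as the interface text tells. Its arguments: {"type":"object","properties":{"plan":{"type":"array","items":{"type":"number"}}},"required":["plan"]}

```bash
ls; mkdir -p pics; cat > h.py <<'E'
import numpy as np, cv2
from cell import arm, imaging, ticket, finder
from scipy.spatial.transform import Rotation as R
def save(p,n): cv2.imwrite('pics/'+n+'.png',p['pixels'][:,:,::-1])
def att(p):
    a=np.array(p['attitude'],float)
    if a.shape==(3,3): return a
    if a.size==4: return None
    return R.from_euler('xyz',a,degrees=True).as_matrix()
def w(p,c): return att(p)@np.array(c)+np.array(p['origin'])
def cloud(p):
    K=p['mtx'];z=p['range_z'];v,u=np.mgrid[:z.shape[0],:z.shape[1]]
    c=np.stack([(u-K[0][2])/K[0][0]*z,-(v-K[1][2])/K[1][1]*z,-z],-1)
    return c@att(p).T+np.array(p['origin'])
E
python3 - <<'E'
from h import *
print(arm.get_state())
for n in ['scene','top']:
    p=imaging.grab_frame(n); save(p,n+'0'); print(n,{k:p[k] for k in p if k not in('pixels','range_z')})
    for t in ['jar','stand','pivot','cradle_floor','crank_grip','keeper_tab','trivet','slate']:
        print(t,[(np.round(w(p,d['centre']),3).tolist(),round(d['confidence'],2)) for d in finder.mark_of(t,p)])
E
```

```text
pics
{'time_s': 0.0, 'joints': array([ 6.27954557e+01,  8.64982171e+00,  8.23928653e+01,  7.44098902e-04,
        8.90258510e+01, -7.67756834e+00]), 'qd': array([-0.00532774,  0.06040997, -0.00252591,  0.14035226, -0.07998907,
        0.09474015]), 'joint_torque': array([ 8.13287279e-04, -7.13049960e+01, -5.70857871e+01, -2.43960640e-04,
        8.99319275e-03,  1.82706245e-06]), 'position': array([0.19208776, 0.54168958, 0.21758791]), 'tcp_rot': array([ -98.2994867 ,   89.93145802, -117.82647576]), 'force': array([-0.2088027 ,  0.05814078, -0.49413147]), 'moment': array([-0.02372417,  0.02595981,  0.01008308]), 'width': 1.0007685596428413}
scene {'mtx': array([[349.78024171,   0.        , 251.02704322],
       [  0.        , 349.78024171, 189.04064147],
       [  0.        ,   0.        ,   1.        ]]), 'origin': array([ 1.14047381, -0.57206232,  1.00167555]), 'attitude': array([44.42910213, -0.24371993, 49.20735611]), 'shot': 1}
jar [([0.588, 0.043, 0.056], 0.91)]
stand [([0.388, -0.172, 0.002], 0.67), ([0.589, 0.041, 0.0], 0.65)]
pivot [([0.371, 0.155, -0.002], 0.75), ([0.584, 0
[... 484 characters left out ...]
[  0.        , 369.32333661, 194.64347482],
       [  0.        ,   0.        ,   1.        ]]), 'origin': array([0.4397734 , 0.00213238, 1.29596906]), 'attitude': array([  3.62700933,  -0.78563454, -91.38724339]), 'shot': 2}
jar [([0.584, 0.04, 0.059], 0.84), ([0.386, -0.176, 0.003], 0.75), ([0.693, -0.307, 0.002], 0.39)]
stand [([0.587, 0.045, -0.0], 0.64)]
pivot [([0.472, 0.028, 0.196], 0.72), ([0.581, 0.042, 0.113], 0.58)]
cradle_floor [([0.582, 0.046, 0.062], 0.88)]
crank_grip [([0.454, -0.059, 0.111], 0.69)]
keeper_tab [([0.472, 0.03, 0.195], 0.62), ([0.584, 0.044, 0.06], 0.61)]
trivet [([0.308, -0.366, 0.0], 0.91), ([0.455, -0.325, 0.002], 0.72)]
slate [([0.467, 0.305, -0.001], 0.64)]
```

View pics/scene0.png

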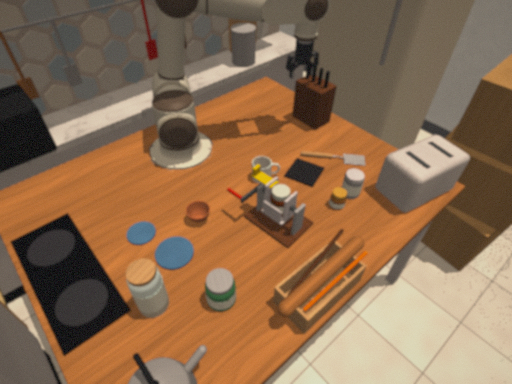

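View pics/top0.png

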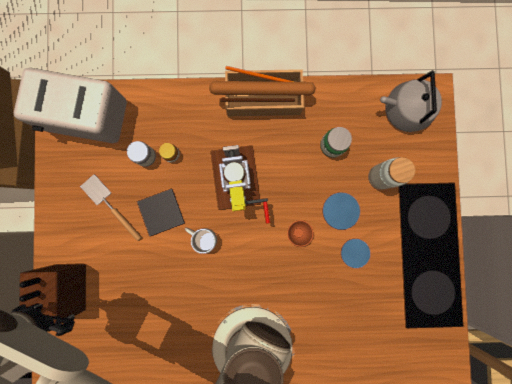

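Scene picture: the stand is near pixel (280,205), with the yellow keeper at (263,178) and the red crank at (235,193). The larger blue trivet is at (174,252), and the smaller look-alike is at (142,232). In the top view these are the stand (235,178), the crank pin (268,213) and the large trivet (341,211). Next I'll measure them from colour and depth.

```bash
python3 - <<'E'
from h import *
for n in ['scene','top']:
    p=imaging.grab_frame(n); C=cloud(p); hsv=cv2.cvtColor(p['pixels'],cv2.COLOR_RGB2HSV).astype(int)
    H,S,V=hsv[...,0],hsv[...,1],hsv[...,2]; X=C[...,:2]
    reg=(abs(C[...,0]-.55)<.2)&(abs(C[...,1])<.2)
    red=reg&((H<6)|(H>174))&(S>150)&(C[...,2]>.08)&(V>80)
    q=C[red]; print(n,'red',len(q),q.mean(0).round(4),q.min(0).round(3),q.max(0).round(3))
    if len(q)>3:
        d=np.linalg.svd(q-q.mean(0))[2][0]; print(' dir',d.round(3),np.degrees(np.arctan(d[1]/d[0])))
    yel=reg&(abs(H-28)<5)&(S>150)&(C[...,2]>.14)
    q=C[yel]; print('yel',len(q),q.mean(0).round(4),q.min(0).round(3),q.max(0).round(3))
    t=q[q[:,2]>.192]; print(' tabtop',len(t),t.mean(0).round(4),t.min(0).round(3),t.max(0).round(3))
    b=q[q[:,2]<.175]
    r=cv2.minAreaRect((b[:,:2]*1000).astype(np.float32)); print(' bladerect',r)
    lid=reg&(S<60)&(V>150)&(abs(C[...,2]-.16)<.006)&(np.hypot(C[...,0]-.586,C[...,1]-.043)<.04)
    q=C[lid]; print('lid',len(q),q.mean(0).round(4),q.min(0).round(3),q.max(0).round(3))
    foot=reg&(abs(C[...,2]-.012)<.005)&(V<110)
    q=C[foot]; 
    if len(q)>20: print('foot',len(q),cv2.minAreaRect((q[:,:2]*1000).astype(np.float32)))
    up=reg&(abs(C[...,2]-.134)<.006)&(abs(C[...,1]-.04)<.06)
    q=C[up]; print('upr',len(q),q.mean(0).round(3))
    blue=(abs(H-105)<12)&(S>120)&(abs(C[...,2]-.01)<.006)
    for l in range(1,(r:=cv2.connectedComponentsWithStats(blue.astype(np.uint8)))[0]):
        if r[2][l,4]>60:
            q=C[r[1]==l]; print('blue',len(q),q.mean(0).round(4),np.ptp(q,0).round(3),((q.max(0)+q.min(0))/2).round(4))
    for t in ['pasta_jar','bean_jar','salt_bowl','mug','tin','honey_jar','spatula']:
        print(t,[(np.round(w(p,d['centre']),3).tolist(),round(d['confidence'],2)) for d in finder.mark_of(t,p)[:2]])
    x,y=(215,150) if n=='scene' else (195,130)
    cv2.imwrite(f'pics/{n}z.png',cv2.resize(p['pixels'][y:y+110,x:x+110,::-1],(770,770)[:1]+(590,)))
E
```

```text
scene red 29 [ 0.4628 -0.0589  0.1146] [ 0.434 -0.065  0.108] [ 0.492 -0.053  0.118]
 dir [ 0.992  0.122 -0.021] 7.018445783201514
yel 114 [0.5051 0.0329 0.1692] [0.469 0.013 0.161] [0.555 0.054 0.201]
 tabtop 12 [0.4762 0.0286 0.1974] [0.469 0.017 0.195] [0.482 0.04  0.201]
 bladerect ((515.9225463867188, 33.1755256652832), (75.22271728515625, 38.17361831665039), 6.976345062255859)
lid 171 [0.588  0.0406 0.1584] [0.558 0.013 0.154] [0.618 0.07  0.164]
foot 829 ((544.0797119140625, -26.752288818359375), (381.9607238769531, 141.38424682617188), 31.024356842041016)
upr 170 [0.607 0.034 0.133]
pasta_jar [([0.578, -0.47, -0.004], 0.89), ([0.469, 0.307, 0.003], 0.16)]
bean_jar [([0.694, -0.305, -0.0], 0.86)]
salt_bowl [([0.388, -0.174, -0.004], 0.75)]
mug [([0.368, 0.155, -0.0], 0.84)]
tin [([0.67, 0.356, 0.004], 0.84)]
honey_jar [([0.677, 0.267, -0.001], 0.74), ([0.586, 0.041, 0.061], 0.55)]
spatula [([0.485, 0.474, -0.0], 0.92)]
top red 80 [ 0.4581 -0.0562  0.13  ] [ 0.426 -0.066  0.106] [0.493 0.002 1.296]
 dir [-0.016  0.05   0.999] -72.41690181462384
yel 314 [0.5052 0.034  0.1714] [0.465 0.012 0.161] [0.557 0.057 0.202]
 tabtop 47 [0.4726 0.0311 0.1975] [0.465 0.015 0.194] [0.479 0.045 0.202]
 bladerect ((510.30462646484375, 34.78120422363281), (89.51136779785156, 39.19588851928711), 6.306675434112549)
lid 299 [0.5856 0.0432 0.1593] [0.558 0.013 0.154] [0.624 0.072 0.165]
foot 783 ((530.1810302734375, 40.8084716796875), (313.501220703125, 331.9604797363281), 7.053645133972168)
upr 128 [0.617 0.047 0.132]
pasta_jar [([0.572, -0.466, 0.003], 0.57)]
bean_jar [([0.694, -0.305, -0.002], 0.74)]
salt_bowl [([0.386, -0.173, 0.004], 0.9)]
mug [([0.374, 0.152, -0.001], 0.91), ([0.668, 0.354, 0.0], 0.65)]
tin [([0.669, 0.354, -0.001], 0.86)]
honey_jar [([0.669, 0.355, -0.002], 0.75), ([0.676, 0.268, -0.002], 0.53)]
spatula [([0.481, 0.471, 0.004], 0.81)]
```

View pics/scenez.png

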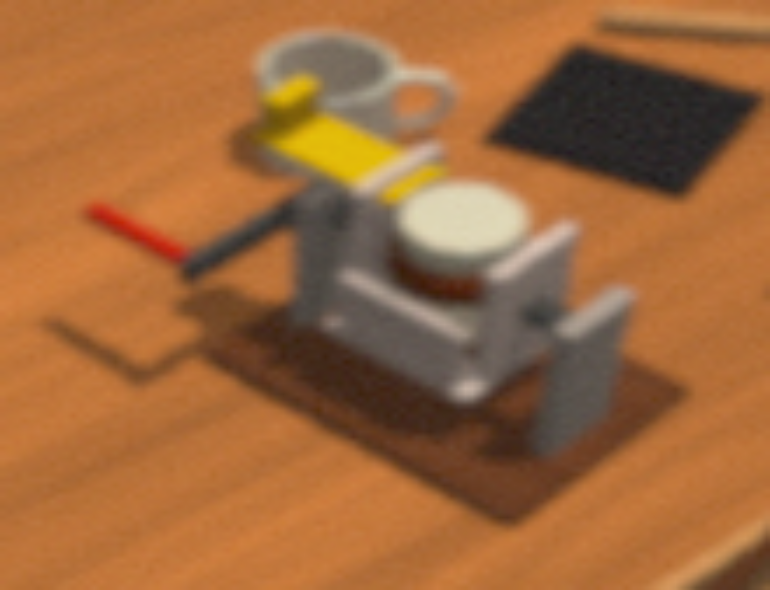

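```bash
cat >> h.py <<'E'
YAW=6.7
def Rt(s): return R.from_euler('xyz',s['tcp_rot'],degrees=True).as_matrix()
def S(v,piv=(0.5868,0.0419,0.11),yaw=YAW):
    return np.array(piv)+R.from_euler('z',yaw,degrees=True).as_matrix()@np.array(v)
def go(T,yaw=YAW,s=None):
    s=s or arm.get_state(); M=Rt(s)
    d=M.T@(np.array(T)-s['position'])
    a=np.degrees(np.arctan2(M[1,1],M[0,1])) # jaw dir
    t=(yaw+90-a+90)%180-90
    print('pos',s['position'].round(4),'shift',d.round(4),'jaw',round(a,2),'turn',round(-t if M[2,0]<0 else t,2),'F',s['force'].round(1),'t',round(s['time_s'],2))
E
python3 - <<'E'
from h import *
s=arm.get_state(); print(Rt(s).round(3)); go((0.43,0.024,0.28))
E
```

```text
[[-0.     0.334  0.942]
 [-0.     0.942 -0.334]
 [-1.    -0.     0.   ]]
pos [0.1922 0.5419 0.2182] shift [-0.0618 -0.4086  0.3972] jaw 70.47 turn -26.23 F [ 0.4 -0.1  0.5] t 1.7
```

>>> arm_command:
  plan: [-0.03,0,0,0,0.085,-0.06,-0.02,0.02,-6,0,-0.06,-0.05,0.05,-13,0,-0.06,-0.08,0.08,-20,0,-0.06,-0.11,0.11,-26,0]

```text
time_s: 2.2
position: [0.2594, 0.4001, 0.2782]
tcp_rot: [20.8, 90.0, 27.6]
force: [0.6, 0.4, -0.9]
width: 0.326
```

```bash
python3 - <<'E'
from h import *
go((0.43,0.024,0.28))
E
```

```text
pos [0.2594 0.4001 0.2782] shift [-0.0018 -0.3936  0.1249] jaw 96.8 turn 0.1 F [ 0.6  0.4 -0.9] t 2.2
```

>>> arm_command:
  plan: [0,-0.047,0.013,0,0,0,-0.094,0.03,0,0,0,-0.14,0.045,0,0,0,-0.185,0.06,0,0,0,-0.23,0.075,0,0]

```text
time_s: 2.7
position: [0.3598, 0.1796, 0.2785]
tcp_rot: [7.1, 89.9, 13.6]
force: [1.1, 0.4, 0.4]
width: 0.004
```

>>> arm_command:
  plan: [0,-0.045,0.013,0,0,0,-0.09,0.026,0,0,0,-0.13,0.04,0,0,0,-0.155,0.048,0,0,0,-0.163,0.05,0,0]

```text
time_s: 3.2
position: [0.4283, 0.0228, 0.278]
tcp_rot: [-140.2, 90.0, -133.9]
force: [-0.7, 0.3, 0.6]
width: -0.003
```

```bash
python3 - <<'E'
from h import *
go((0.43,0.024,0.28))
s=arm.get_state(); p=imaging.grab_frame('wrist'); save(p,'w1'); print({k:p[k] for k in p if k not in('pixels','range_z')})
E
```

```text
pos [0.4283 0.0228 0.278 ] shift [-0.002   0.001   0.0019] jaw 96.31 turn -0.39 F [-0.7  0.3  0.6] t 3.2
{'mtx': array([[297.31863964,   0.        , 260.10066097],
       [  0.        , 297.31863964, 192.69097019],
       [  0.        ,   0.        ,   1.        ]]), 'hand_eye': array([[-3.50629920e-04,  3.08920255e-01, -9.51087879e-01,
        -1.54634676e-01],
       [ 9.99999356e-01,  1.13461367e-03, -1.30953835e-07,
        -6.92905203e-04],
       [ 1.07907686e-03, -9.51087266e-01, -3.08920454e-01,
        -7.89926333e-02],
       [ 0.00000000e+00,  0.00000000e+00,  0.00000000e+00,
         1.00000000e+00]]), 'shot': 5}
```

View pics/w1.png

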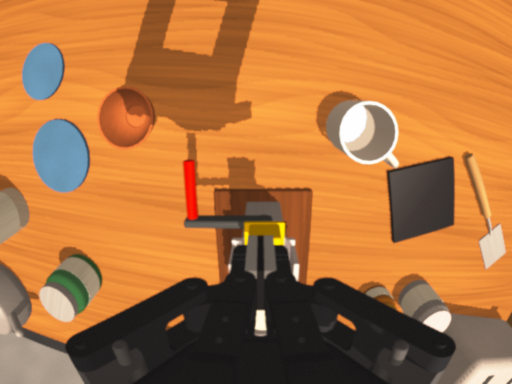

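The wrist picture shows the red pin at (191,190), the yellow tab partly behind the fingers at (264,230), and the large trivet at (60,155).

```bash
cat >> h.py <<'E'
def wcloud(p,s):
    K=p['mtx'];z=p['range_z'];v,u=np.mgrid[:z.shape[0],:z.shape[1]]
    a=(u-K[0][2])/K[0][0];b=(v-K[1][2])/K[1][1];r=np.hypot(a,b)+1e-9
    k=np.tan(r)/r
    c=np.stack([a*k*z,-b*k*z,-z,np.ones_like(z)],-1)@np.array(p['hand_eye']).T
    return c[...,:3]@Rt(s).T+s['position']
def segs(p,C):
    hsv=cv2.cvtColor(p['pixels'],cv2.COLOR_RGB2HSV).astype(int)
    H,Sa,V=hsv[...,0],hsv[...,1],hsv[...,2]; ok=p['range_z']>0
    q=C[ok&((H<6)|(H>174))&(Sa>150)&(abs(C[...,2]-.115)<.12)&(C[...,2]>.09)&(V>80)&(np.hypot(C[...,0]-.46,C[...,1]-0)<.14)]
    if len(q)>5:
        d=np.linalg.svd(q-q.mean(0),full_matrices=False)[2][0]; print('red',len(q),q.mean(0).round(4),((q.min(0)+q.max(0))/2).round(4),np.ptp(q,0).round(3),'dir',np.degrees(np.arctan(d[1]/d[0])).round(2))
    q=C[ok&(abs(H-28)<6)&(Sa>130)&(C[...,2]>.14)&(C[...,2]<.21)&(abs(C[...,1])<.12)]
    t=q[q[:,2]>.193]
    if len(t): print('tabtop',len(t),((t.min(0)+t.max(0))/2).round(4),np.ptp(t,0).round(3),cv2.minAreaRect((t[:,:2]*1000).astype(np.float32)))
    b=q[q[:,2]<.175]
    if len(b): print('blade',len(b),cv2.minAreaRect((b[:,:2]*1000).astype(np.float32)))
    m=ok&(abs(H-105)<15)&(Sa>90)&(abs(C[...,2]-.01)<.012)
    n,l,st,_=cv2.connectedComponentsWithStats(m.astype(np.uint8))
    for i in range(1,n):
        if st[i,4]>150:
            q=C[l==i]; print('blue',len(q),((q.max(0)+q.min(0))/2).round(4),np.ptp(q,0).round(3),'z',q[:,2].mean().round(4))
E
python3 - <<'E'
from h import *
s=arm.get_state(); p=imaging.grab_frame('wrist'); segs(p,wcloud(p,s))
p=imaging.grab_frame('top'); segs(p,cloud(p))
p=imaging.grab_frame('scene'); segs(p,cloud(p))
E
```

```text
red 586 [ 0.4574 -0.0543  0.1147] [ 0.4592 -0.0543  0.1135] [0.071 0.019 0.009] dir 5.84
tabtop 52 [0.469  0.0417 0.1969] [0.007 0.007 0.004] ((469.1605224609375, 41.669490814208984), (6.43017578125, 6.598461151123047), 4.287209987640381)
blade 137 ((477.4998779296875, 31.83223533630371), (24.160728454589844, 38.4638557434082), 6.135254859924316)
blue 1687 [ 0.3109 -0.3652  0.0059] [0.095 0.097 0.007] z 0.0065
blue 3012 [ 0.4583 -0.3206  0.0081] [0.124 0.127 0.007] z 0.0088
blade 162 ((528.9014282226562, 36.68323516845703), (53.31135559082031, 38.89487075805664), 5.767430782318115)
blue 982 [ 0.4567 -0.3243  0.01  ] [0.119 0.121 0.017] z 0.0097
blue 590 [ 0.3097 -0.369   0.008 ] [0.091 0.094 0.016] z 0.0075
red 37 [ 0.4604 -0.0592  0.1141] [ 0.4621 -0.058   0.1122] [0.061 0.013 0.012] dir 6.63
tabtop 24 [0.4766 0.0299 0.1964] [0.015 0.028 0.006] ((477.5553283691406, 30.630746841430664), (12.696639060974121, 28.289827346801758), 8.54290771484375)
blade 137 ((515.8877563476562, 34.064720153808594), (82.94464111328125, 40.1864013671875), 5.779848098754883)
blue 409 [ 0.314  -0.3704  0.0074] [0.092 0.087 0.012] z 0.0066
blue 827 [ 0.4632 -0.3256  0.0086] [0.119 0.118 0.011] z 0.0088
```

>>> arm_command:
  plan: [0.04,0.002,0,0,0,0.075,0.002,0,0,0,0.083,0.002,0.005,0,0,0.083,0.002,0.015,0,0,0.083,0.002,0.02,0,0]

```text
time_s: 3.9
position: [0.4489, 0.0298, 0.1969]
tcp_rot: [-12.7, 89.9, -6.2]
force: [0.3, -0.2, 0.9]
width: -0.001
```

>>> arm_command:
  plan: [0,0,0.006,0,0,0,0,0.012,0,0,0,0,0.018,0,0,0,0,0.024,0,0,0,0,0.03,0,0]

```text
time_s: 4.4
position: [0.4776, 0.0327, 0.1953]
tcp_rot: [-89.7, 90.0, -83.2]
force: [-0.1, -0.1, -0.3]
width: 0.001
```

```bash
python3 - <<'E'
from h import *
s=arm.get_state(); print(s['force'],s['position'])
p=imaging.grab_frame('wrist'); save(p,'w2')
p=imaging.grab_frame('scene'); segs(p,cloud(p)); x,y=215,130
cv2.imwrite('pics/s2.png',cv2.resize(p['pixels'][y:y+130,x:x+130,::-1],(590,590)))
E
```

```text
[-0.05325664 -0.11426886 -0.25998387] [0.47760032 0.03270005 0.1952845 ]
red 32 [ 0.4681 -0.0594  0.1139] [ 0.4625 -0.0589  0.1137] [0.063 0.013 0.008] dir 6.36
tabtop 2 [0.4776 0.0294 0.1947] [0.    0.004 0.002] ((477.5582580566406, 29.393598556518555), (4.198672294616699, 0.0), -95.5105972290039)
blade 134 ((518.5908813476562, 36.1181526184082), (78.21250915527344, 40.458885192871094), 7.8156890869140625)
blue 407 [ 0.3136 -0.3693  0.0069] [0.093 0.091 0.011] z 0.0065
blue 828 [ 0.4622 -0.3255  0.0082] [0.12  0.117 0.012] z 0.0087
```

View pics/s2.png

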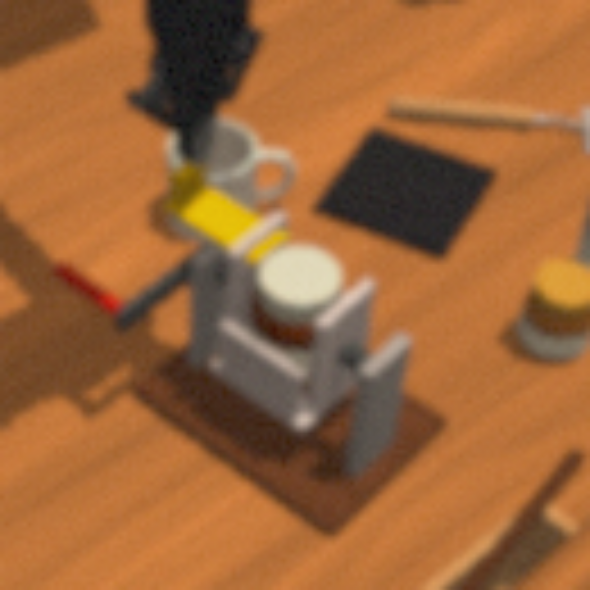

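View pics/w2.png

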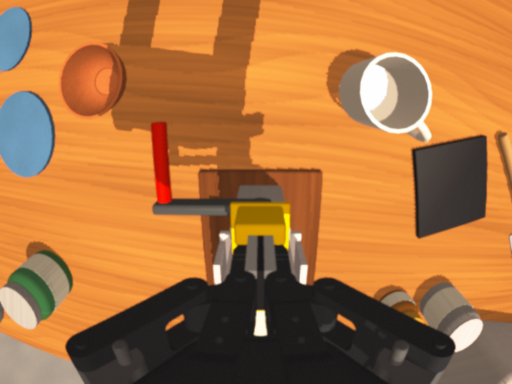

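```bash
python3 - <<'E'
from h import *
s=arm.get_state()
p=imaging.grab_frame('wrist'); C=wcloud(p,s)
for v in range(196,290,6): print(v,[ (C[v,u].round(3).tolist(),p['pixels'][v,u].tolist()) for u in (240,262,282)])
E
```

```text
196 [([0.501, 0.013, 0.054], [102, 91, 81]), ([0.498, 0.036, 0.055], [100, 88, 79]), ([0.496, 0.057, 0.054], [110, 92, 80])]
202 [([0.467, 0.017, 0.164], [143, 103, 0]), ([0.465, 0.032, 0.165], [142, 102, 0]), ([0.463, 0.045, 0.166], [151, 110, 19])]
208 [([0.468, 0.018, 0.173], [144, 103, 0]), ([0.466, 0.032, 0.173], [146, 105, 0]), ([0.465, 0.045, 0.172], [174, 124, 0])]
214 [([0.468, 0.019, 0.183], [146, 105, 0]), ([0.467, 0.032, 0.182], [148, 106, 0]), ([0.465, 0.044, 0.183], [152, 109, 0])]
220 [([0.468, 0.019, 0.191], [147, 106, 0]), ([0.467, 0.032, 0.192], [148, 106, 0]), ([0.466, 0.043, 0.191], [149, 107, 0])]
226 [([0.469, 0.02, 0.197], [212, 152, 0]), ([0.468, 0.032, 0.197], [214, 154, 0]), ([0.466, 0.043, 0.198], [215, 154, 0])]
232 [([0.473, 0.02, 0.197], [218, 156, 0]), ([0.471, 0.032, 0.198], [218, 157, 0]), ([0.47, 0.044, 0.197], [220, 159, 0])]
238 [([0.477, 0.02, 0.198], [216, 154, 0]), ([0.467, 0.032, 0.215], [37, 32, 31]), ([0.474, 0.044, 0.198], [218, 156, 0])]
244 [([0.481, 0.021, 0.197], [157, 112, 0]), ([0.467, 0.032, 0.221], [37, 33, 32]), ([0.478, 0.045, 0.19
[... 170 characters left out ...]
 [33, 31, 30]), ([0.467, 0.032, 0.233], [33, 29, 29]), ([0.47, 0.042, 0.226], [31, 29, 29])]
262 [([0.472, 0.022, 0.231], [29, 27, 27]), ([0.467, 0.032, 0.238], [29, 27, 27]), ([0.47, 0.041, 0.231], [30, 28, 28])]
268 [([0.471, 0.022, 0.237], [30, 29, 28]), ([0.466, 0.031, 0.243], [29, 25, 25]), ([0.47, 0.041, 0.236], [30, 28, 28])]
274 [([0.465, 0.023, 0.252], [29, 27, 26]), ([0.469, 0.032, 0.243], [48, 42, 40]), ([0.463, 0.039, 0.251], [28, 27, 25])]
280 [([0.466, 0.023, 0.254], [39, 37, 37]), ([0.472, 0.032, 0.244], [46, 40, 39]), ([0.464, 0.039, 0.255], [41, 38, 39])]
286 [([0.466, 0.023, 0.259], [28, 27, 27]), ([0.476, 0.033, 0.244], [46, 40, 38]), ([0.466, 0.039, 0.257], [30, 29, 28])]
```

```bash
python3 - <<'E'
from h import *
s=arm.get_state()
for n in ('scene','top'):
    p=imaging.grab_frame(n); C=cloud(p)
    m=(np.hypot(C[...,0]-s['position'][0],C[...,1]-s['position'][1])<.025)&(C[...,2]>.17)&(C[...,2]<.26)
    for v,u in np.argwhere(m)[::2]: print(n,v,u,C[v,u].round(3),p['pixels'][v,u])
E
```

```text
scene 152 264 [0.489 0.051 0.259] [124  75  42]
scene 154 254 [0.475 0.019 0.259] [32 32 32]
scene 154 256 [0.479 0.024 0.259] [31 26 22]
scene 154 261 [0.491 0.036 0.26 ] [52 45 37]
scene 154 263 [0.49  0.046 0.254] [150  99  62]
scene 155 261 [0.492 0.035 0.257] [69 59 49]
scene 155 263 [0.489 0.047 0.248] [155 111  79]
scene 156 260 [0.493 0.03  0.256] [54 52 49]
scene 156 262 [0.491 0.04  0.249] [117  99  84]
scene 157 257 [0.49  0.02  0.255] [28 26 29]
scene 157 259 [0.492 0.026 0.253] [44 44 42]
scene 157 261 [0.488 0.039 0.243] [88 82 75]
scene 158 258 [0.494 0.02  0.253] [39 35 35]
scene 158 260 [0.492 0.031 0.246] [67 63 58]
scene 159 257 [0.489 0.021 0.245] [40 41 36]
scene 159 259 [0.494 0.025 0.247] [59 60 52]
scene 159 261 [0.49  0.037 0.237] [89 84 76]
scene 160 257 [0.486 0.024 0.237] [49 47 42]
scene 160 259 [0.492 0.027 0.24 ] [70 67 63]
scene 160 261 [0.493 0.035 0.235] [93 82 74]
scene 161 255 [0.482 0.018 0.234] [39 41 40]
scene 161 257 [0.49  0.02  0.238] [51 51 47]
scene 161 259 [0.49  0.028 0.233] [65 63 53]
scene 161 261 [0.49  0.038 0.228] [95 88 78]
scene 16
[... 1415 characters left out ...]
2 0.023 0.19 ] [114  87  10]
scene 170 258 [0.483 0.031 0.186] [118  89   8]
scene 170 260 [0.483 0.041 0.18 ] [143 116  65]
scene 171 254 [0.48  0.016 0.188] [114  87  21]
scene 171 256 [0.484 0.022 0.187] [110  83  10]
scene 171 258 [0.482 0.033 0.179] [122  91   9]
scene 171 260 [0.482 0.043 0.173] [168 134  42]
scene 172 254 [0.479 0.017 0.182] [115  85  15]
scene 172 256 [0.486 0.02  0.185] [114  87  15]
scene 172 258 [0.481 0.034 0.173] [141 111   9]
scene 173 254 [0.476 0.019 0.174] [113  88  11]
scene 173 256 [0.485 0.021 0.179] [123  93  10]
scene 173 258 [0.484 0.031 0.172] [180 141  10]
scene 174 255 [0.483 0.018 0.175] [121  93  10]
scene 175 255 [0.484 0.017 0.171] [144 111  10]
```

The keeper hasn't moved. The wrist and scene depths both put the shut fingertips at z≈0.210 with the TCP at 0.195, so they sit about 15 mm behind the TCP. The fingers passed just above the tab without touching it. I'll back off and go lower.

>>> arm_command:
  plan: [0,0,-0.02,0,0,0,0,-0.04,0,0,0.016,0,-0.042,0,0,0.031,0,-0.042,0,0,0.031,0,-0.036,0,0]

```text
time_s: 5.15
position: [0.4402, 0.0287, 0.163]
tcp_rot: [171.3, 89.9, 177.7]
force: [-0.1, -0.3, -0.4]
width: -0.0
```

>>> arm_command:
  plan: [0,0,0.006,0,0,0,0,0.012,0,0,0,0,0.018,0,0,0,0,0.024,0,0,0,0,0.03,0,0]

```text
time_s: 5.65
position: [0.4717, 0.0321, 0.1644]
tcp_rot: [-99.8, 90.0, -93.4]
force: [-1.6, -0.2, 0.6]
width: -0.002
```

```bash
python3 - <<'E'
from h import *
s=arm.get_state(); print(s['force'],s['position'])
p=imaging.grab_frame('scene'); segs(p,cloud(p)); x,y=215,130
cv2.imwrite('pics/s3.png',cv2.resize(p['pixels'][y:y+130,x:x+130,::-1],(590,590)))
E
```

```text
[-1.6403107  -0.24989177  0.63971065] [0.471719   0.03206399 0.16435179]
red 31 [ 0.4653 -0.0596  0.1143] [ 0.464  -0.0583  0.115 ] [0.059 0.015 0.008] dir 8.08
tabtop 21 [0.4923 0.0317 0.1962] [0.015 0.024 0.006] ((492.34844970703125, 31.610675811767578), (24.22998046875, 14.256072044372559), 87.40492248535156)
blade 136 ((531.588134765625, 36.626556396484375), (80.74370574951172, 39.04609298706055), 6.056328773498535)
blue 407 [ 0.3159 -0.3699  0.0069] [0.09  0.088 0.01 ] z 0.0065
blue 826 [ 0.4633 -0.3266  0.0092] [0.118 0.118 0.014] z 0.0087
```

View pics/s3.png

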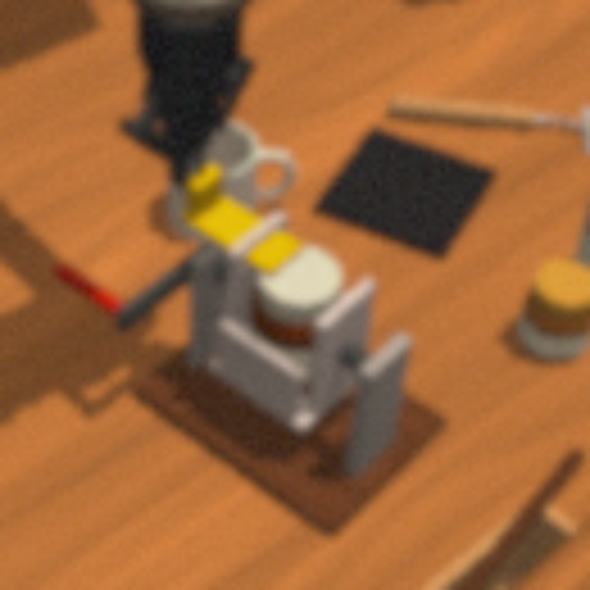

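The keeper is moving now: the tab top is at about (203,178) in the crop, 15 mm further on. I'll keep pushing.

>>> arm_command:
  plan: [0,0,0.006,0,0,0,0,0.012,0,0,0,0,0.018,0,0,0,0,0.024,0,0,0,0,0.03,0,0]

```text
time_s: 6.2
position: [0.5014, 0.0355, 0.1642]
tcp_rot: [-149.9, 90.0, -143.4]
force: [-0.8, 0.9, 0.3]
width: -0.0
```

>>> arm_command:
  plan: [0,0,0.002,0,0,0,0,0.004,0,0,0,0,0.006,0,0]

```text
time_s: 6.5
position: [0.5059, 0.036, 0.164]
tcp_rot: [-179.2, 89.8, -172.8]
force: [-23.1, -1.9, 10.2]
width: 0.005
```

The stop was felt: force rose to 23 N with the TCP at x=0.506, against a predicted 0.507. I'll back off, go above the crank pin with the fingers part open, and check.

>>> arm_command:
  plan: [0,0,-0.01,0,0,0,0,-0.045,0,0,-0.05,-0.01,-0.05,0,0.045,-0.085,-0.05,-0.05,0,0.045,-0.085,-0.092,-0.055,0,0.045]

```text
time_s: 7.0
position: [0.4635, -0.062, 0.2538]
tcp_rot: [-21.8, 89.6, -15.1]
force: [0.5, 0.5, -0.7]
width: 0.507
```

```bash
python3 - <<'E'
from h import *
s=arm.get_state(); p=imaging.grab_frame('wrist'); save(p,'w4'); C=wcloud(p,s); segs(p,C)
go((0.4605,-.057,.25))
print(s['width'])
d=(C-s['position'])@Rt(s)
b=(p['pixels'].max(2)<60)&(d[...,0]<.03)&(d[...,0]>-.09)&(abs(d[...,1])<.06)&(abs(d[...,2])<.03)
q=d[b]; o=q[np.argsort(-q[:,0])][:30]; print(o.round(3)[::3])
p=imaging.grab_frame('scene'); segs(p,cloud(p)); x,y=205,130
cv2.imwrite('pics/s4.png',cv2.resize(p['pixels'][y:y+130,x:x+130,::-1],(590,590)))
E
```

```text
red 585 [ 0.4623 -0.0573  0.1146] [ 0.4602 -0.0558  0.1096] [0.072 0.019 0.016] dir 8.12
tabtop 266 [0.523  0.0346 0.1971] [0.014 0.026 0.004] ((523.6283569335938, 34.96593475341797), (13.466577529907227, 26.322223663330078), 5.371171951293945)
blade 49 ((528.5960083007812, 44.92223358154297), (42.45808029174805, 30.56184959411621), 65.38509368896484)
blue 2201 [ 0.3111 -0.3683  0.0064] [0.096 0.095 0.005] z 0.0065
blue 4096 [ 0.4588 -0.3238  0.0091] [0.124 0.125 0.006] z 0.0089
pos [ 0.4629 -0.0681  0.2518] shift [ 0.0017  0.0113 -0.0012] jaw 96.4 turn -0.3 F [-0.3 -4.8 -1.6] t 7.05
0.507349406950716
[[-0.013  0.021  0.003]
 [-0.015  0.021  0.003]
 [-0.015  0.021  0.009]
 [-0.015  0.021 -0.007]
 [-0.015  0.021  0.004]
 [-0.016  0.021  0.008]
 [-0.016  0.021 -0.003]
 [-0.016 -0.023 -0.002]
 [-0.017  0.021  0.006]
 [-0.017 -0.023  0.   ]]
red 28 [ 0.465  -0.0581  0.1133] [ 0.4616 -0.0567  0.1131] [0.06  0.012 0.006] dir 6.67
tabtop 20 [0.5279 0.033  0.1966] [0.013 0.028 0.004] ((527.7202758789062, 33.051822662353516), (12.6583833694458, 28.030296325683594), 3.285271406173706)
blade 136 ((566.0186157226562, 40.833309173583984), (83.04413604736328, 38.14156723022461), 5.007986545562744)
blue 407 [ 0.3139 -0.3688  0.0054] [0.087 0.089 0.013] z 0.0065
blue 830 [ 0.4635 -0.3266  0.0087] [0.12  0.116 0.011] z 0.0087
```

View pics/s4.png

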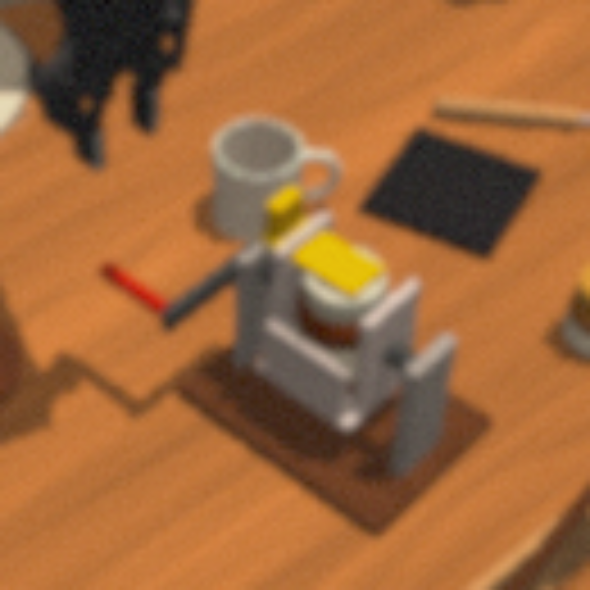

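View pics/w4.png

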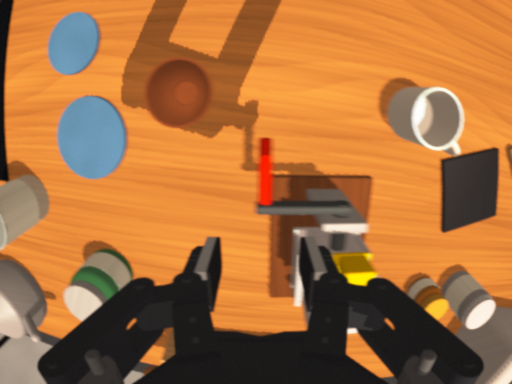

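The keeper is home: the blade lies over the lid past the bridge at crop (340,260), and the tab measures about 0.5257 against 0.5252 expected. The arm was still settling during that wrist shot, so I'll measure the pin again.

```bash
python3 - <<'E'
from h import *
s=arm.get_state(); p=imaging.grab_frame('wrist'); C=wcloud(p,s); segs(p,C)
s=arm.get_state(); print(s['position'],s['force'])
for t in ('crank_grip','pivot'):
  for d in finder.mark_of(t,p)[:2]:
    c=(np.array(p['hand_eye'])@np.r_[d['centre'],1])[:3]; print(t,d['confidence'],(Rt(s)@c+s['position']).round(4))
go((0.4605,-.057,.25))
E
```

```text
red 795 [ 0.4592 -0.0556  0.1146] [ 0.4593 -0.0542  0.1104] [0.07  0.021 0.014] dir 7.16
tabtop 172 [0.5215 0.036  0.1976] [0.012 0.027 0.003] ((522.0439453125, 36.27941131591797), (10.773686408996582, 27.60816192626953), 5.960394859313965)
blade 62 ((524.3726806640625, 38.079444885253906), (9.567596435546875, 39.57231140136719), 21.481901168823242)
blue 2358 [ 0.3112 -0.3652  0.006 ] [0.095 0.097 0.007] z 0.0065
blue 4346 [ 0.4589 -0.3213  0.0078] [0.123 0.128 0.007] z 0.0089
[ 0.46239255 -0.0635838   0.24960697] [-0.16425041  0.15257976 -0.67651732]
crank_grip 0.81 [ 0.4586 -0.0542  0.1103]
pos [ 0.4623 -0.0614  0.2491] shift [-0.0009  0.0046 -0.0013] jaw 96.43 turn -0.27 F [ 1.2  0.8 -0.2] t 7.25
```

>>> arm_command:
  plan: [0.05,0.005,-0.003,0,0.045,0.1,0.005,-0.003,0,0.045,0.1,0.005,-0.003,0,0.045]

```text
time_s: 7.55
position: [0.456, -0.0549, 0.1439]
tcp_rot: [156.3, 89.5, 162.8]
force: [-0.2, 0.3, 1.5]
width: 0.525
```

```bash
python3 - <<'E'
from h import *
for i in range(3):
    s=arm.get_state(); p=imaging.grab_frame('wrist'); C=wcloud(p,s); print(s['position'].round(4))
    hsv=cv2.cvtColor(p['pixels'],cv2.COLOR_RGB2HSV).astype(int)
    m=((hsv[...,0]<6)|(hsv[...,0]>174))&(hsv[...,1]>150)&(hsv[...,2]>80)
    d=((C-s['position'])@Rt(s))[m]; d=d[(abs(d[:,0])<.1)&(abs(d[:,1])<.05)&(abs(d[:,2])<.08)]
    print(len(d),np.median(d,0).round(4),d.min(0).round(4),d.max(0).round(4))
save(p,'w5')
E
```

```text
[ 0.456  -0.0549  0.1439]
1797 [ 0.029  -0.0014  0.0001] [ 0.0257 -0.0092 -0.0323] [0.0416 0.006  0.0389]
[ 0.4577 -0.0556  0.1478]
1730 [ 0.0329 -0.0007 -0.001 ] [ 0.0301 -0.0078 -0.034 ] [0.0461 0.0069 0.037 ]
[ 0.4591 -0.0562  0.1502]
1719 [ 0.0354  0.0006 -0.0024] [ 0.0328 -0.007  -0.0356] [0.0484 0.0077 0.0356]
```

View pics/w5.png

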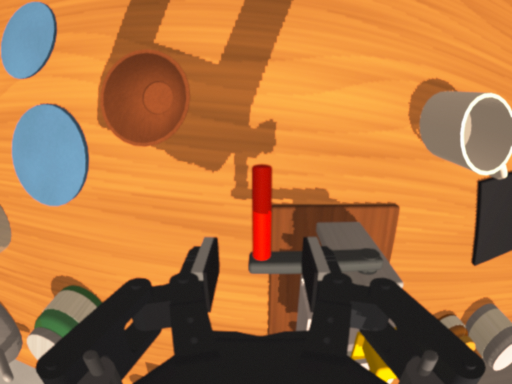

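The pin is centred between the fingers at pixel (262,215), within 1 mm. I'll descend and pinch it.

>>> arm_command:
  plan: [0.03,0,-0.002,0,0.045,0.055,0,-0.002,0,0.045,0.068,0,-0.002,0,0.045,0.069,0,-0.002,0,0.025,0.069,0,-0.002,0,0.0]

```text
time_s: 8.2
position: [0.4579, -0.0573, 0.0818]
tcp_rot: [-20.6, 89.9, -14.1]
force: [-1.1, 17.3, 4.5]
width: 0.195
```

>>> arm_command:
  plan: [0,0,0,0,0,0,0,0,0,0,0,0,0,0,0]

```text
time_s: 8.5
position: [0.4577, -0.0555, 0.082]
tcp_rot: [52.2, 89.8, 58.7]
force: [-1.4, 18.9, 4.7]
width: 0.142
```

```bash
python3 - <<'E'
from h import *
s=arm.get_state(); print(s['force'],s['position'],s['width']*85.4); p=imaging.grab_frame('wrist'); save(p,'w6'); 
s=arm.get_state(); print(s['force'],s['position'],s['width']*85.4)
go((0.46,-.056,.08))
E
```

```text
[-1.43603421 18.89292501  4.72281367] [ 0.45773791 -0.05553878  0.08199368] 12.087322001631426
[-1.19335636 18.26657041  5.8746347 ] [ 0.45775521 -0.0555712   0.08200928] 11.808107605666038
pos [ 0.4578 -0.0556  0.082 ] shift [ 0.002  -0.0007  0.0022] jaw 96.49 turn -0.21 F [-1.2 18.3  5.9] t 8.55
```

View pics/w6.png

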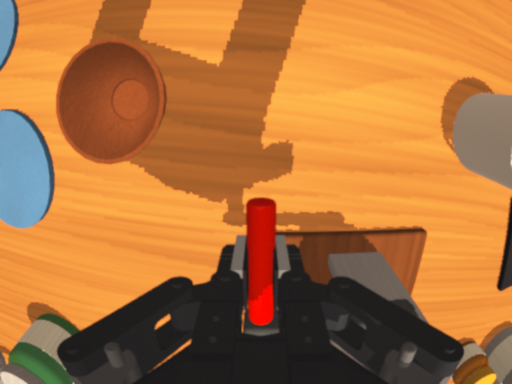

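The pin is held at 12 mm opening, centred at pixel (262,270), with a small side load. I'll swing it along the arc of 85 mm radius.

>>> arm_command:
  plan: [-0.0089,0.0015,0,0,0,-0.0177,0.0029,0,0,0,-0.0263,0.0052,0,0,0,-0.0346,0.0083,0,0,0,-0.0425,0.0124,0,0,0]

```text
time_s: 9.05
position: [0.4565, -0.0457, 0.1244]
tcp_rot: [-53.7, 89.8, -47.3]
force: [4.6, -10.8, -4.6]
width: 0.14
```

>>> arm_command:
  plan: [-0.0075,0.0045,0,0,0,-0.0144,0.0099,0,0,0,-0.0207,0.0162,0,0,0,-0.0263,0.0231,0,0,0,-0.0311,0.0306,0,0,0]

```text
time_s: 9.55
position: [0.4537, -0.0183, 0.158]
tcp_rot: [-66.9, 89.4, -60.5]
force: [-1.5, -31.4, 18.2]
width: 0.134
```

```bash
python3 - <<'E'
from h import *
s=arm.get_state(); p=imaging.grab_frame('wrist'); save(p,'w7')
p=imaging.grab_frame('scene');x,y=205,120
cv2.imwrite('pics/s7.png',cv2.resize(p['pixels'][y:y+130,x:x+130,::-1],(590,590)))
s=arm.get_state();print(s['position'],s['force'],Rt(s).round(3))
E
```

```text
[ 0.45381132 -0.01663347  0.15839516] [ -9.52951101 -21.38866244  36.24714693] [[ 0.006 -0.112  0.994]
 [-0.006  0.994  0.112]
 [-1.    -0.007  0.005]]
```

View pics/s7.png

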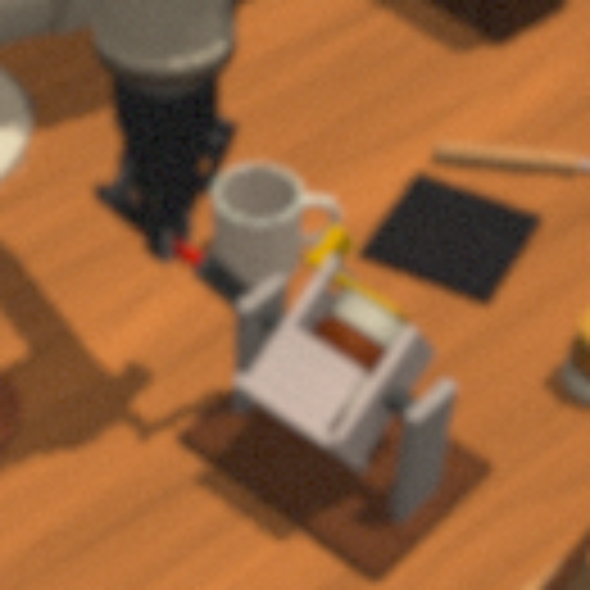

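View pics/w7.png

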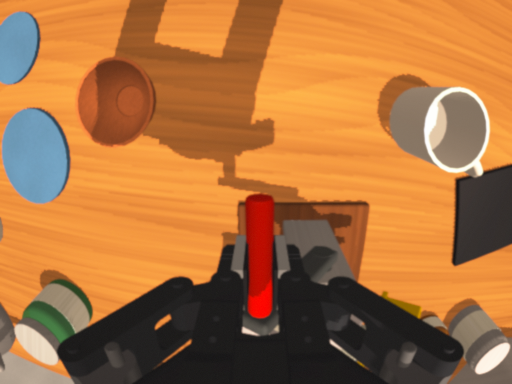

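```bash
cat >> h.py <<'E'
def pin():
    s=arm.get_state(); p=imaging.grab_frame('wrist'); C=wcloud(p,s)
    hsv=cv2.cvtColor(p['pixels'],cv2.COLOR_RGB2HSV).astype(int)
    m=((hsv[...,0]<6)|(hsv[...,0]>174))&(hsv[...,1]>150)&(hsv[...,2]>60)
    d=((C-s['position'])@Rt(s))[m]; d=d[(abs(d[:,0])<.1)&(abs(d[:,1])<.05)&(abs(d[:,2])<.1)]
    c=d[abs(d[:,1]-np.median(d[:,1]))<.003]
    k=np.polyfit(c[:,2],c[:,0],1)
    ax=np.array([np.median(c[:,0])+.007,np.median(d[:,1]),np.median(d[:,2])])
    print('pin tool frame axis',ax.round(4),'zrange',d[:,2].min().round(3),d[:,2].max().round(3),'slope',k.round(4)); W=Rt(s)@ax+s['position']
    piv=np.array([.5868,.0419,.11]); r=R.from_euler('z',-6.5,degrees=True).as_matrix()@(W-piv)
    print('world',W.round(4),'stand rel pivot',r.round(4),'rad',np.hypot(r[1],r[2]).round(4),'theta',np.degrees(np.arctan2(r[2],-r[1])).round(2),'F',s['force'].round(1),'pos',s['position'].round(4),'t',s['time_s'])
E
python3 -c "
from h import *
pin()
s=arm.get_state();print(s['joint_torque'].round(1))"
```

```text
pin tool frame axis [-0.0215 -0.0008 -0.0071] zrange -0.035 0.036 slope [-0.0108 -0.0284]
world [ 0.4467 -0.0181  0.1798] stand rel pivot [-0.146  -0.0437  0.0698] rad 0.0824 theta 57.94 F [ -9.5 -21.4  36.2] pos [ 0.4538 -0.0166  0.1584] t 9.65
[  9.5 -31.8 -40.1   6.5  -1.3   0.5]
```

The wrist measurement shows the pin has slipped toward the fingertips. The crank stays where it is left, so I'll open, re-centre and grip deeper.

>>> arm_command:
  plan: [0,0,0,0,0.035,0,0,0,0,0.035,0,0,0,0,0.035,0,0,0,0,0.035]

```text
time_s: 10.1
position: [0.4521, -0.0143, 0.1539]
tcp_rot: [169.0, 90.0, 175.4]
force: [0.0, -0.3, -0.4]
width: 0.406
```

```bash
python3 -c "
from h import *
pin();pin()"
```

```text
pin tool frame axis [-0.026  -0.0031 -0.0053] zrange -0.034 0.092 slope [-0.0183 -0.0329]
world [ 0.4472 -0.018   0.1799] stand rel pivot [-0.1455 -0.0437  0.0699] rad 0.0825 theta 57.99 F [ 0.  -0.3 -0.4] pos [ 0.4521 -0.0143  0.1539] t 10.1
pin tool frame axis [-0.0261 -0.0031 -0.0055] zrange -0.034 0.093 slope [-0.0182 -0.033 ]
world [ 0.447  -0.0181  0.1799] stand rel pivot [-0.1457 -0.0438  0.0699] rad 0.0825 theta 57.97 F [ 0.3  0.8 -0.1] pos [ 0.4522 -0.0143  0.1538] t 10.15
```

>>> arm_command:
  plan: [0.006,-0.003,0,0,0.035,0.006,-0.003,0,0,0.0,0.006,-0.003,0,0,0.0,0.006,-0.003,0,0,0.0]

```text
time_s: 10.6
position: [0.4523, -0.0174, 0.1474]
tcp_rot: [170.5, 89.9, 176.9]
force: [0.3, -0.5, -6.6]
width: 0.143
```

```bash
python3 -c "
from h import *
pin();pin()"
```

```text
pin tool frame axis [-0.0322 -0.0008 -0.0067] zrange -0.033 0.038 slope [-0.0228 -0.039 ]
world [ 0.4458 -0.0189  0.1796] stand rel pivot [-0.147  -0.0445  0.0696] rad 0.0826 theta 57.42 F [ 0.3 -0.5 -6.6] pos [ 0.4523 -0.0174  0.1474] t 10.6
pin tool frame axis [-0.0322 -0.0008 -0.0066] zrange -0.034 0.038 slope [-0.0226 -0.039 ]
world [ 0.4459 -0.0189  0.1796] stand rel pivot [-0.1469 -0.0444  0.0696] rad 0.0826 theta 57.44 F [-0.3 -0.5 -7.3] pos [ 0.4523 -0.0174  0.1474] t 10.65
```

>>> arm_command:
  plan: [-0.0043,0.0077,0,0,0,-0.0078,0.0159,0,0,0,-0.0104,0.0244,0,0,0,-0.0121,0.0332,0,0,0,-0.0128,0.042,0,0,0]

```text
time_s: 11.2
position: [0.4487, 0.0236, 0.1624]
tcp_rot: [-47.2, 89.8, -40.8]
force: [4.0, -7.1, -0.8]
width: 0.136
```

```bash
python3 -c "
from h import *
pin();pin()"
```

```text
pin tool frame axis [-0.031  -0.0008 -0.0075] zrange -0.034 0.037 slope [-0.0174 -0.0379]
world [0.4412 0.022  0.1934] stand rel pivot [-0.1469 -0.0032  0.0834] rad 0.0834 theta 87.77 F [ 4.  -7.1 -0.8] pos [0.4487 0.0236 0.1624] t 11.2
pin tool frame axis [-0.0312 -0.0008 -0.0074] zrange -0.035 0.037 slope [-0.0175 -0.0381]
world [0.4413 0.0232 0.1935] stand rel pivot [-0.1467 -0.0021  0.0835] rad 0.0835 theta 88.56 F [-2.2 -3.  13.5] pos [0.4486 0.0247 0.1623] t 11.25
```

>>> arm_command:
  plan: [-0.0008,0.0089,0,0,0,0.0003,0.0178,0,0,0,0.0023,0.0264,0,0,0,0.0052,0.0348,0,0,0,0.0089,0.0429,0,0,0]

```text
time_s: 11.8
position: [0.444, 0.0666, 0.1526]
tcp_rot: [-37.9, 89.8, -31.4]
force: [7.2, -10.1, -0.7]
width: 0.14
```

```bash
python3 -c "
from h import *
pin();pin()"
```

```text
pin tool frame axis [-0.0321 -0.0008 -0.0077] zrange -0.035 0.037 slope [-0.017 -0.039]
world [0.4364 0.065  0.1848] stand rel pivot [-0.1469  0.04    0.0748] rad 0.0848 theta 118.16 F [  7.2 -10.1  -0.7] pos [0.444  0.0666 0.1526] t 11.8
pin tool frame axis [-0.0322 -0.0008 -0.0077] zrange -0.034 0.037 slope [-0.0158 -0.039 ]
world [0.4362 0.0659 0.1842] stand rel pivot [-0.1469  0.0409  0.0742] rad 0.0847 theta 118.85 F [ 7.1 -1.5  0.6] pos [0.4439 0.0675 0.1521] t 11.85
```

>>> arm_command:
  plan: [0.0045,0.0076,0,0,0,0.0099,0.0147,0,0,0,0.016,0.0212,0,0,0,0.0227,0.0271,0,0,0,0.03,0.0322,0,0,0]

```text
time_s: 12.4
position: [0.4403, 0.0989, 0.1227]
tcp_rot: [-25.7, 89.8, -19.2]
force: [5.5, -8.8, 0.2]
width: 0.14
```

```bash
python3 -c "
from h import *
pin();pin()"
```

```text
pin tool frame axis [-0.0338 -0.0008 -0.0076] zrange -0.035 0.037 slope [-0.0184 -0.0407]
world [0.4327 0.0973 0.1565] stand rel pivot [-0.1468  0.0725  0.0465] rad 0.0861 theta 147.33 F [ 5.5 -8.8  0.2] pos [0.4403 0.0989 0.1227] t 12.4
pin tool frame axis [-0.034  -0.0008 -0.0076] zrange -0.034 0.037 slope [-0.0172 -0.041 ]
world [0.4327 0.0978 0.1556] stand rel pivot [-0.1468  0.073   0.0456] rad 0.0861 theta 148.0 F [ 8.3  0.5 -2.7] pos [0.4402 0.0994 0.1216] t 12.45
```

>>> arm_command:
  plan: [0.0078,0.0043,0,0,0,0.016,0.0078,0,0,0,0.0245,0.0104,0,0,0,0.0333,0.0121,0,0,0,0.042,0.0128,0,0,0]

```text
time_s: 13.0
position: [0.4387, 0.1129, 0.0806]
tcp_rot: [32.1, 89.8, 38.6]
force: [-0.5, 12.1, 11.2]
width: 0.144
```

>>> arm_command:
  plan: [0.002,0,0,0,0,0.004,0,0,0,0,0.005,0,0,0,0]

```text
time_s: 13.3
position: [0.4386, 0.1133, 0.0755]
tcp_rot: [48.8, 89.8, 55.3]
force: [0.1, 16.6, 6.7]
width: 0.139
```

```bash
python3 -c "
from h import *
pin();pin()
p=imaging.grab_frame('scene');x,y=205,120
cv2.imwrite('pics/s8.png',cv2.resize(p['pixels'][y:y+130,x:x+130,::-1],(590,590)))"
```

```text
pin tool frame axis [-0.0375 -0.0007 -0.0092] zrange -0.035 0.037 slope [-0.015  -0.0452]
world [0.4294 0.1114 0.113 ] stand rel pivot [-0.1485  0.0869  0.003 ] rad 0.0869 theta 178.0 F [ 0.1 16.6  6.7] pos [0.4386 0.1133 0.0755] t 13.3
pin tool frame axis [-0.0375 -0.0007 -0.0093] zrange -0.035 0.037 slope [-0.0164 -0.0452]
world [0.4294 0.1114 0.113 ] stand rel pivot [-0.1485  0.0869  0.003 ] rad 0.0869 theta 178.05 F [ 1.  16.5  3.5] pos [0.4386 0.1133 0.0755] t 13.35
```

View pics/s8.png

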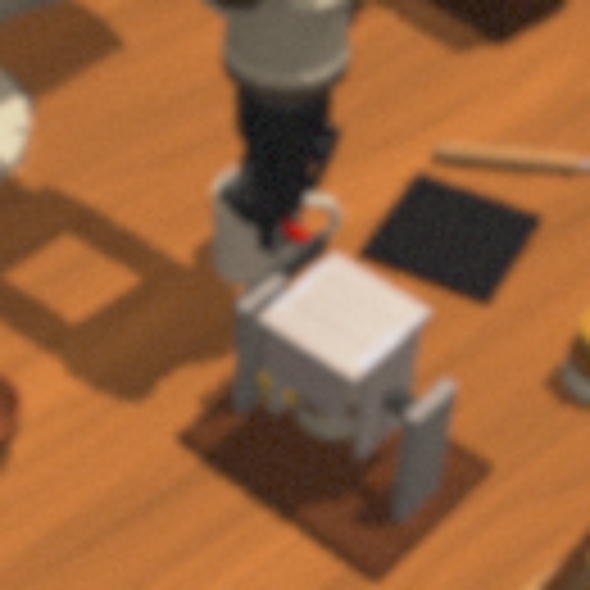

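>>> arm_command:
  plan: [0.002,-0.001,0,0,0,0.004,-0.001,0,0,0,0.004,-0.001,0,0,0]

```text
time_s: 13.75
position: [0.4386, 0.1134, 0.0714]
tcp_rot: [61.2, 89.7, 67.7]
force: [2.0, 28.6, 0.1]
width: 0.138
```

```bash
python3 -c "
from h import *
pin();pin()"
```

```text
pin tool frame axis [-0.0379 -0.0007 -0.0094] zrange -0.035 0.037 slope [-0.016  -0.0456]
world [0.4293 0.1114 0.1093] stand rel pivot [-0.1487  0.0869 -0.0007] rad 0.0869 theta -179.56 F [ 2.  28.6  0.1] pos [0.4386 0.1134 0.0714] t 13.75
pin tool frame axis [-0.0379 -0.0004 -0.0094] zrange -0.035 0.037 slope [-0.0169 -0.0455]
world [0.4292 0.1118 0.1093] stand rel pivot [-0.1486  0.0873 -0.0007] rad 0.0873 theta -179.56 F [ 1.6 28.9 -0.2] pos [0.4387 0.1134 0.0715] t 13.8
```

>>> arm_command:
  plan: [0.001,0.002,0,0,0,0.002,0.003,0,0,0,0.004,0.003,0,0,0]

```text
time_s: 14.15
position: [0.439, 0.1136, 0.0698]
tcp_rot: [-17.6, 89.8, -11.1]
force: [-26.7, -6.7, 74.7]
width: 0.14
```

```bash
python3 -c "
from h import *
pin();pin()"
```

```text
pin tool frame axis [-0.0386 -0.0008 -0.0097] zrange -0.035 0.037 slope [-0.0171 -0.0463]
world [0.4293 0.1118 0.1084] stand rel pivot [-0.1485  0.0873 -0.0016] rad 0.0873 theta -178.97 F [-26.7  -6.7  74.7] pos [0.439  0.1136 0.0698] t 14.15
pin tool frame axis [-0.0385 -0.0008 -0.0096] zrange -0.035 0.037 slope [-0.0165 -0.0461]
world [0.4294 0.1118 0.1085] stand rel pivot [-0.1485  0.0873 -0.0015] rad 0.0873 theta -179.01 F [-20.4  -4.9  51.1] pos [0.4389 0.1136 0.07  ] t 14.2
```

The stop at the far end was felt: about 75 N, pin height 0.1085. I'll release the pin and hold for the wait.

>>> arm_command:
  plan: [-0.003,0,0,0,0.0,-0.003,0,0,0,0.035,-0.003,0,0,0,0.035,-0.003,0,0,0,0.035,-0.003,0,0,0,0.035]

```text
time_s: 14.75
position: [0.4375, 0.1137, 0.0694]
tcp_rot: [-176.4, 90.0, -169.9]
force: [-0.6, 0.4, 0.3]
width: 0.407
```

```bash
python3 -c "
from h import *
pin();pin()
p=imaging.grab_frame('scene');x,y=205,120
cv2.imwrite('pics/s9.png',cv2.resize(p['pixels'][y:y+130,x:x+130,::-1],(590,590)))"
```

```text
pin tool frame axis [-0.0401 -0.0012 -0.009 ] zrange -0.034 0.038 slope [-0.0243 -0.0477]
world [0.4287 0.1115 0.1095] stand rel pivot [-0.1492  0.0871 -0.0005] rad 0.0871 theta -179.68 F [-0.6  0.4  0.3] pos [0.4375 0.1137 0.0694] t 14.75
pin tool frame axis [-0.04   -0.0011 -0.0091] zrange -0.034 0.038 slope [-0.0224 -0.0477]
world [0.4287 0.1115 0.1095] stand rel pivot [-0.1492  0.0871 -0.0005] rad 0.0871 theta -179.66 F [-0.1 -0.5  0.8] pos [0.4375 0.1137 0.0694] t 14.8
```

>>> arm_command:
  plan: [0,0,0,0,0.035,0,0,0,0,0.035,0,0,0,0,0.035,0,0,0,0,0.035,0,0,0,0,0.035]

```text
time_s: 15.4
position: [0.4377, 0.1136, 0.0697]
tcp_rot: [-86.9, 90.0, -80.5]
force: [0.8, 0.9, -0.6]
width: 0.407
```

>>> arm_command:
  plan: [0,0,0,0,0.035,0,0,0,0,0.035,0,0,0,0,0.035,0,0,0,0,0.035,0,0,0,0,0.035]

```text
time_s: 15.9
position: [0.4377, 0.1136, 0.0697]
tcp_rot: [-116.7, 90.0, -110.2]
force: [0.7, 0.6, 0.4]
width: 0.411
```

>>> arm_command:
  plan: [0,0,0,0,0.035,0,0,0,0,0.035,0,0,0,0,0.035,0,0,0,0,0.035,0,0,0,0,0.035]

```text
time_s: 16.4
position: [0.4377, 0.1137, 0.0697]
tcp_rot: [-124.5, 90.0, -118.0]
force: [0.5, 0.5, -0.2]
width: 0.41
```

View pics/s9.png

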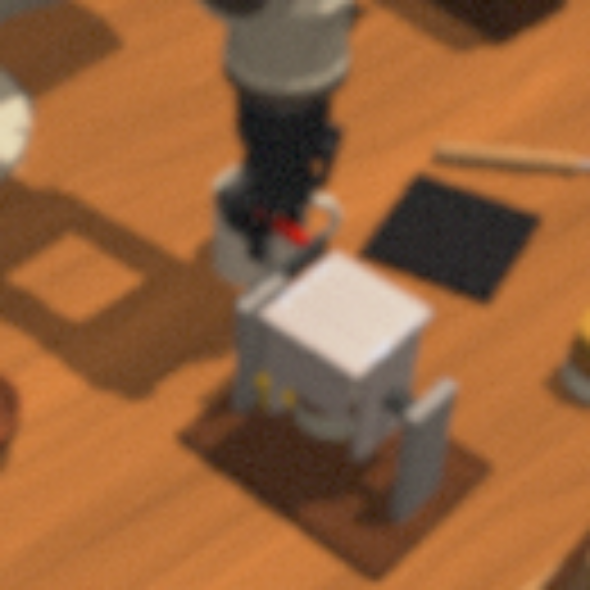

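The cradle is inverted, with its underside up at crop (345,310), and the keeper is still under the lid. After the wait I'll regrip and swing it back.

>>> arm_command:
  plan: [-0.005,-0.001,0,0,0.035,-0.005,-0.001,0,0,0.02,-0.005,-0.001,0,0,0.0,-0.005,-0.001,0,0,0.0,-0.005,-0.001,0,0,0.0]

```text
time_s: 16.9
position: [0.438, 0.1134, 0.075]
tcp_rot: [60.7, 89.9, 67.1]
force: [-0.0, 8.3, 2.6]
width: 0.141
```

>>> arm_command:
  plan: [0,0,0,0,0,0,0,0,0,0,0,0,0,0,0]

```text
time_s: 17.2
position: [0.438, 0.1134, 0.075]
tcp_rot: [59.9, 89.9, 66.3]
force: [-0.7, 8.3, 2.1]
width: 0.144
```

```bash
python3 -c "
from h import *
pin()"
```

```text
pin tool frame axis [-0.0342 -0.0008 -0.0073] zrange -0.034 0.038 slope [-0.012  -0.0415]
world [0.4308 0.1118 0.1092] stand rel pivot [-0.1471  0.0871 -0.0008] rad 0.0871 theta -179.47 F [-0.7  8.3  2.1] pos [0.438  0.1134 0.075 ] t 17.2
```

>>> arm_command:
  plan: [-0.0089,0.0,0,0,0,-0.0177,-0.0014,0,0,0,-0.0263,-0.0037,0,0,0,-0.0346,-0.0068,0,0,0,-0.0425,-0.0109,0,0,0]

```text
time_s: 17.75
position: [0.439, 0.1033, 0.1176]
tcp_rot: [79.4, 89.8, 85.9]
force: [0.6, 17.5, 3.1]
width: 0.145
```

```bash
python3 -c "
from h import *
pin()
pin()"
```

```text
pin tool frame axis [-0.0311 -0.0008 -0.0063] zrange -0.034 0.037 slope [-0.0186 -0.038 ]
world [0.4328 0.1018 0.1487] stand rel pivot [-0.1462  0.0769  0.0387] rad 0.0861 theta 153.27 F [ 0.6 17.5  3.1] pos [0.439  0.1033 0.1176] t 17.75
pin tool frame axis [-0.0311 -0.0008 -0.0065] zrange -0.034 0.038 slope [-0.019  -0.0379]
world [0.4328 0.1013 0.1498] stand rel pivot [-0.1463  0.0764  0.0398] rad 0.0862 theta 152.46 F [-6.2 12.6  8.7] pos [0.4392 0.1028 0.1188] t 17.8
```

>>> arm_command:
  plan: [-0.0075,-0.0048,0,0,0,-0.0142,-0.0104,0,0,0,-0.0202,-0.0167,0,0,0,-0.0253,-0.0236,0,0,0,-0.0296,-0.0311,0,0,0]

```text
time_s: 18.35
position: [0.443, 0.0747, 0.15]
tcp_rot: [60.4, 89.5, 67.0]
force: [-9.6, 40.1, 41.3]
width: 0.144
```

```bash
python3 -c "
from h import *
pin()
pin()"
```

```text
pin tool frame axis [-0.03   -0.0003 -0.0071] zrange -0.034 0.037 slope [-0.0117 -0.0369]
world [0.4359 0.0733 0.18  ] stand rel pivot [-0.1464  0.0483  0.07  ] rad 0.085 theta 124.61 F [-9.6 40.1 41.3] pos [0.443  0.0747 0.15  ] t 18.35
pin tool frame axis [-0.0308 -0.0008 -0.008 ] zrange -0.035 0.037 slope [-0.0106 -0.0377]
world [0.4359 0.071  0.1812] stand rel pivot [-0.1466  0.046   0.0712] rad 0.0848 theta 122.83 F [ 2.8 20.3 28.7] pos [0.4439 0.0728 0.1504] t 18.4
```

>>> arm_command:
  plan: [-0.007,-0.0085,0,0,0,-0.0112,-0.0168,0,0,0,-0.0136,-0.0254,0,0,0,-0.015,-0.0342,0,0,0,-0.0155,-0.043,0,0,0]

```text
time_s: 18.95
position: [0.4484, 0.0286, 0.1631]
tcp_rot: [18.6, 89.8, 25.1]
force: [9.4, 9.5, -0.3]
width: 0.142
```

```bash
python3 -c "
from h import *
pin()
pin()"
```

```text
pin tool frame axis [-0.0305 -0.0008 -0.0077] zrange -0.035 0.037 slope [-0.0164 -0.0374]
world [0.4408 0.0269 0.1935] stand rel pivot [-0.1468  0.0017  0.0835] rad 0.0836 theta 91.13 F [ 9.4  9.5 -0.3] pos [0.4484 0.0286 0.1631] t 18.95
pin tool frame axis [-0.0306 -0.0008 -0.0078] zrange -0.035 0.037 slope [-0.0172 -0.0374]
world [0.4408 0.026  0.1935] stand rel pivot [-0.1468  0.0007  0.0835] rad 0.0835 theta 90.47 F [7.9 1.6 3.9] pos [0.4485 0.0276 0.163 ] t 19.0
```

>>> arm_command:
  plan: [0.0005,-0.0089,0,0,0,0.0019,-0.0177,0,0,0,0.0042,-0.0263,0,0,0,0.0073,-0.0346,0,0,0,0.0114,-0.0425,0,0,0]

```text
time_s: 19.55
position: [0.4531, -0.014, 0.1517]
tcp_rot: [6.2, 89.8, 12.7]
force: [6.8, 8.3, -3.1]
width: 0.139
```

```bash
python3 -c "
from h import *
pin()
pin()"
```

```text
pin tool frame axis [-0.03   -0.0008 -0.0075] zrange -0.035 0.037 slope [-0.0161 -0.0368]
world [ 0.4457 -0.0156  0.1817] stand rel pivot [-0.1467 -0.0412  0.0717] rad 0.0827 theta 60.14 F [ 6.8  8.3 -3.1] pos [ 0.4531 -0.014   0.1517] t 19.55
pin tool frame axis [-0.0301 -0.0008 -0.0074] zrange -0.034 0.037 slope [-0.0193 -0.037 ]
world [ 0.4458 -0.0165  0.1811] stand rel pivot [-0.1467 -0.042   0.0711] rad 0.0825 theta 59.41 F [ 6.7 -2.   5.1] pos [ 0.4531 -0.0149  0.1509] t 19.6
```

60→30:

>>> arm_command:
  plan: [0.0048,-0.0075,0,0,0,0.0104,-0.0144,0,0,0,0.0167,-0.0207,0,0,0,0.0236,-0.0263,0,0,0,0.0311,-0.0311,0,0,0]

```text
time_s: 20.15
position: [0.4564, -0.0446, 0.1201]
tcp_rot: [23.8, 89.9, 30.2]
force: [5.4, 9.8, 5.0]
width: 0.143
```

>>> arm_command:
  plan: [0.0079,-0.0041,0,0,0,0.0162,-0.0072,0,0,0,0.0248,-0.0095,0,0,0,0.0336,-0.0109,0,0,0,0.041,-0.0114,0,0,0]

```text
time_s: 20.65
position: [0.4576, -0.0555, 0.0791]
tcp_rot: [39.8, 89.9, 46.2]
force: [-8.0, 10.0, 56.5]
width: 0.139
```

```bash
python3 -c "
from h import *
pin()
pin()"
```

```text
pin tool frame axis [-0.0293 -0.0008 -0.0068] zrange -0.034 0.037 slope [-0.0173 -0.0362]
world [ 0.4508 -0.0571  0.1084] stand rel pivot [-0.1463 -0.083  -0.0016] rad 0.083 theta -1.08 F [-8.  10.  56.5] pos [ 0.4576 -0.0555  0.0791] t 20.65
pin tool frame axis [-0.0297 -0.0008 -0.0067] zrange -0.035 0.037 slope [-0.0163 -0.0366]
world [ 0.451  -0.057   0.1085] stand rel pivot [-0.1461 -0.0829 -0.0015] rad 0.0829 theta -1.02 F [ 4.7 10.6  2.5] pos [ 0.4576 -0.0554  0.0788] t 20.7
```

>>> arm_command:
  plan: [0.002,0,0,0,0,0.003,0,0,0,0,0.003,0,0,0,0]

```text
time_s: 21.05
position: [0.4578, -0.0555, 0.0783]
tcp_rot: [13.2, 89.8, 19.7]
force: [-12.9, 14.4, 41.2]
width: 0.141
```

```bash
python3 -c "
from h import *
pin()"
```

```text
pin tool frame axis [-0.0301 -0.0007 -0.007 ] zrange -0.035 0.037 slope [-0.0155 -0.037 ]
world [ 0.4508 -0.0571  0.1085] stand rel pivot [-0.1463 -0.0829 -0.0015] rad 0.083 theta -1.07 F [-12.9  14.4  41.2] pos [ 0.4578 -0.0555  0.0783] t 21.05
```

The crank is back at its stop (41 N, same pin height of 0.1085). I'll release it and go to the far side of the tab.

>>> arm_command:
  plan: [0,0,0,0,0.04,0,0,0,0,0.04,-0.03,0,0,0,0.04,-0.08,0,0,0,0.03,-0.125,0,0,0,0.0]

```text
time_s: 21.6
position: [0.4565, -0.0562, 0.2024]
tcp_rot: [168.0, 90.0, 174.4]
force: [2.0, -0.3, -0.2]
width: 0.201
```

>>> arm_command:
  plan: [-0.025,0.01,0.01,0,0,-0.025,0.045,0.045,0,0,-0.025,0.08,0.08,0,0,-0.025,0.082,0.107,0,0,-0.025,0.082,0.107,0,0]

```text
time_s: 22.1
position: [0.5559, 0.0386, 0.2245]
tcp_rot: [171.6, 89.9, 178.2]
force: [-1.4, -0.7, -0.4]
width: 0.002
```

```bash
python3 - <<'E'
from h import *
go((0.553,.038,.167),yaw=6.5)
p=imaging.grab_frame('scene');x,y=205,120;segs(p,cloud(p))
cv2.imwrite('pics/s10.png',cv2.resize(p['pixels'][y:y+130,x:x+130,::-1],(590,590)))
s=arm.get_state();p=imaging.grab_frame('wrist');save(p,'w10');C=wcloud(p,s);segs(p,C)
d=(C-s['position'])@Rt(s); hsv=cv2.cvtColor(p['pixels'],cv2.COLOR_RGB2HSV).astype(int)
m=(abs(hsv[...,0]-28)<6)&(hsv[...,1]>130)&(C[...,2]>.193)&(C[...,2]<.205); q=d[m]; print(len(q),q.min(0),q.max(0))
go((0.553,.038,.167),yaw=6.5)
E
```

```text
pos [0.5559 0.0386 0.2245] shift [ 0.0575 -0.0002 -0.0029] jaw 96.59 turn 0.09 F [-1.4 -0.7 -0.4] t 22.1
red 29 [ 0.4617 -0.0603  0.1138] [ 0.4611 -0.0584  0.1121] [0.059 0.014 0.012] dir 6.44
tabtop 5 [0.5304 0.0302 0.1968] [0.008 0.017 0.003] ((531.4620971679688, 30.041919708251953), (6.523120403289795, 17.957218170166016), 12.346327781677246)
blade 134 ((577.4119262695312, 42.06694030761719), (57.18928146362305, 39.06975173950195), 4.038560390472412)
blue 406 [ 0.3129 -0.3697  0.007 ] [0.092 0.09  0.011] z 0.0065
blue 829 [ 0.4624 -0.3262  0.0084] [0.122 0.118 0.013] z 0.0088
red 960 [ 0.4597 -0.0542  0.1144] [ 0.4597 -0.0546  0.1119] [0.069 0.018 0.011] dir 5.97
tabtop 104 [0.5197 0.0479 0.1969] [0.008 0.006 0.003] ((519.6744384765625, 48.13048553466797), (8.04548454284668, 5.902139186859131), 7.204701900482178)
blade 2037 ((569.3297729492188, 42.41872024536133), (41.67345428466797, 41.96884536743164), 1.68254816532135)
blue 687 [ 0.3353 -0.3666  0.0061] [0.05  0.092 0.007] z 0.0065
blue 3539 [ 0.4585 -0.3208  0.0074] [0.123 0.127 0.008] z 0.0087
104 [ 0.02629826  0.01121009 -0.03758073] [ 0.02939417  0.01712567 -0.02951366]
pos [0.554  0.0374 0.225 ] shift [ 0.058   0.0007 -0.0008] jaw 96.5 turn 0.0 F [-0.7  0.2 -0. ] t 22.2
```

View pics/s10.png

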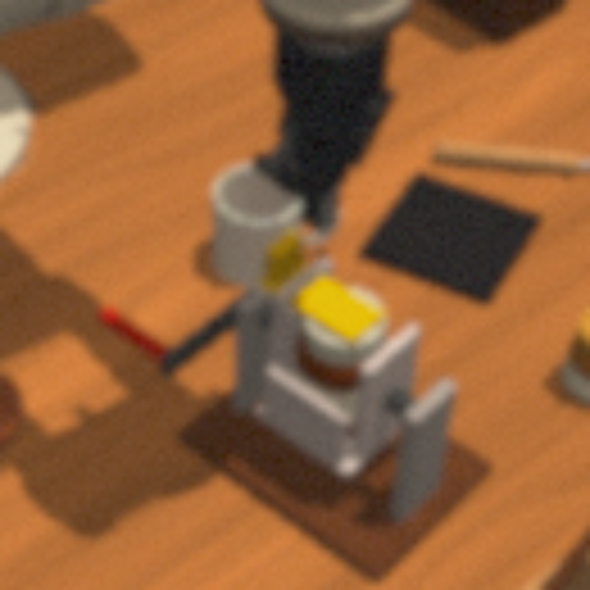

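View pics/w10.png

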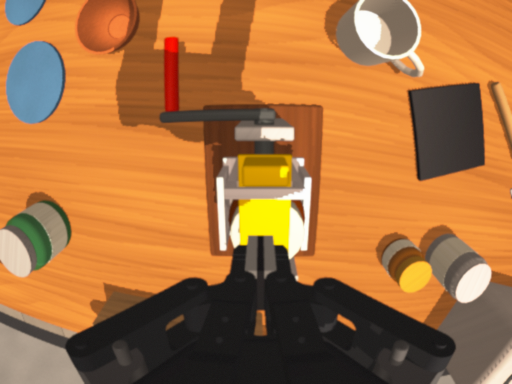

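Jar upright and keeper still home: the tab is at wrist pixel (265,170), with the fingers just past it over the blade. I'll descend and draw it back.

>>> arm_command:
  plan: [0.03,0.001,0.001,0,0,0.055,0.001,0.001,0,0,0.058,0.001,0.001,0,0,0.058,0.001,-0.005,0,0,0.058,0.001,-0.01,0,0]

```text
time_s: 22.7
position: [0.5438, 0.0368, 0.1693]
tcp_rot: [-14.5, 89.9, -8.1]
force: [0.6, -0.9, 0.4]
width: -0.001
```

>>> arm_command:
  plan: [0,0,-0.006,0,0,0,0,-0.012,0,0,0,0,-0.018,0,0,0,0,-0.024,0,0,0,0,-0.03,0,0]

```text
time_s: 23.2
position: [0.5137, 0.0337, 0.168]
tcp_rot: [-30.3, 90.0, -23.8]
force: [2.1, -0.5, 0.7]
width: -0.003
```

>>> arm_command:
  plan: [0,0,-0.005,0,0,0,0,-0.01,0,0,0,0,-0.015,0,0,0,0,-0.02,0,0,0,0,-0.024,0,0]

```text
time_s: 23.7
position: [0.4899, 0.031, 0.1678]
tcp_rot: [-161.0, 90.0, -154.5]
force: [1.4, 0.3, 1.1]
width: -0.004
```

>>> arm_command:
  plan: [0,0,-0.003,0,0,0,0,-0.006,0,0,0,0,-0.008,0,0,0,0,-0.01,0,0]

```text
time_s: 24.1
position: [0.4819, 0.0301, 0.1681]
tcp_rot: [-1.0, 89.8, 5.5]
force: [29.4, 4.7, -10.6]
width: -0.001
```

The back stop was felt: 29 N at TCP x=0.4819, against a predicted 0.482. Now over the jar with open fingers.

>>> arm_command:
  plan: [0,0,0.008,0,0,-0.04,0,0.02,0,0.04,-0.08,0,0.05,0,0.085,-0.08,0,0.09,0,0.085,-0.08,0,0.106,0,0.085]

```text
time_s: 24.6
position: [0.5882, 0.0421, 0.2481]
tcp_rot: [-20.7, 89.9, -14.2]
force: [-0.1, 0.3, -1.4]
width: 0.678
```

>>> arm_command:
  plan: [0,0,0,0,0.085,0,0,0,0,0.085]

```text
time_s: 24.8
position: [0.5854, 0.0419, 0.2471]
tcp_rot: [176.8, 89.9, -176.7]
force: [-0.4, 0.2, -0.2]
width: 0.989
```

```bash
python3 - <<'E'
from h import *
s=arm.get_state();print(s['position'])
for n in ('scene','top','wrist'):
    s=arm.get_state();p=imaging.grab_frame(n); C=cloud(p) if n!='wrist' else wcloud(p,s)
    hsv=cv2.cvtColor(p['pixels'],cv2.COLOR_RGB2HSV).astype(int)
    lid=(hsv[...,1]<70)&(hsv[...,2]>120)&(abs(C[...,2]-.159)<.006)&(np.hypot(C[...,0]-.586,C[...,1]-.043)<.045)
    q=C[lid]; print(n,len(q)); 
    if len(q)>20: print(q.mean(0).round(4),((q.min(0)+q.max(0))/2).round(4),np.ptp(q,0).round(3),cv2.minEnclosingCircle((q[:,:2]*1000).astype(np.float32)))
    if n=='wrist':
        save(p,'w11'); segs(p,C)
        d=(C-s['position'])@Rt(s); print('lid tool',d[lid].min(0).round(4),d[lid].max(0).round(4))
        b=(p['pixels'].max(2)<60)&(d[...,0]<.03)&(d[...,0]>-.09)&(abs(d[...,1])<.06)&(abs(d[...,2])<.03)
        qq=d[b]; print(qq[np.argsort(-qq[:,0])][:20:4].round(3))
    if n=='scene':
        x,y=205,120;cv2.imwrite('pics/s11.png',cv2.resize(p['pixels'][y:y+130,x:x+130,::-1],(590,590)))
    for t in ['jar','cradle_floor']: print(t,[(np.round(w(p,d['centre']),3).tolist(),round(d['confidence'],2)) for d in finder.mark_of(t,p)[:1]] if n!='wrist' else [(Rt(s)@(np.array(p['hand_eye'])@np.r_[d['centre'],1])[:3]+s['position']).round(4) for d in finder.mark_of(t,p)[:1]])
s=arm.get_state();print(s['position'])
E
```

```text
[0.58540399 0.04191605 0.24709516]
scene 200
[0.5872 0.0427 0.1586] [0.5893 0.0442 0.159 ] [0.083 0.058 0.012] ((589.041748046875, 38.48248291015625), 43.46560287475586)
jar [([0.584, 0.045, 0.06], 0.59)]
cradle_floor [([0.584, 0.044, 0.06], 0.77)]
top 88
[0.5639 0.0437 0.1593] [0.5642 0.0445 0.1589] [0.025 0.056 0.01 ] ((572.2781372070312, 44.536048889160156), 28.21050453186035)
jar [([0.58, 0.044, 0.061], 0.61)]
cradle_floor [([0.583, 0.05, 0.06], 0.73)]
wrist 4089
[0.5847 0.0462 0.1588] [0.5909 0.0464 0.1573] [0.079 0.06  0.008] ((591.368408203125, 43.622520446777344), 40.478824615478516)
red 808 [ 0.4604 -0.0539  0.1144] [ 0.4597 -0.0547  0.1141] [0.068 0.019 0.012] dir 6.03
tabtop 13 [0.4654 0.0451 0.1957] [0.007 0.001 0.002] ((465.3966979980469, 45.25872802734375), (1.1067698001861572, 7.376100540161133), 85.71369934082031)
blade 1956 ((496.84002685546875, 44.580196380615234), (83.04756927490234, 19.340866088867188), 5.456902027130127)
blue 190 [ 0.3485 -0.3702  0.0064] [0.024 0.072 0.006] z 0.0065
blue 3309 [ 0.4594 -0.321   0.0076] [0.123 0.126 0.008] z 0.0087
lid tool [ 0.0867 -0.0252 -0.0336] [0.0951 0.0349 0.0456]
[[-0.026 -0.044  0.   ]
 [-0.027  0.042 -0.004]
 [-0.027 -0.043  0.005]
 [-0.027 -0.043  0.009]
 [-0.027 -0.044 -0.005]]
jar [array([0.582 , 0.0429, 0.0543])]
cradle_floor []
[0.58555098 0.04184909 0.2480146 ]
```

View pics/w11.png

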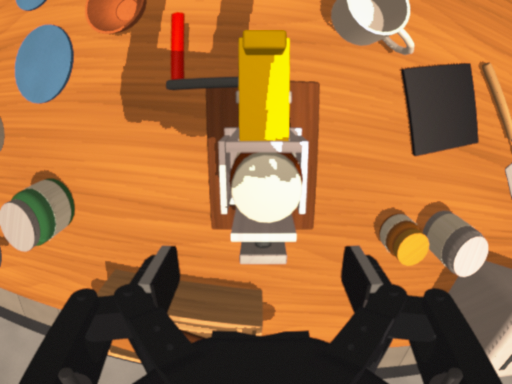

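View pics/s11.png

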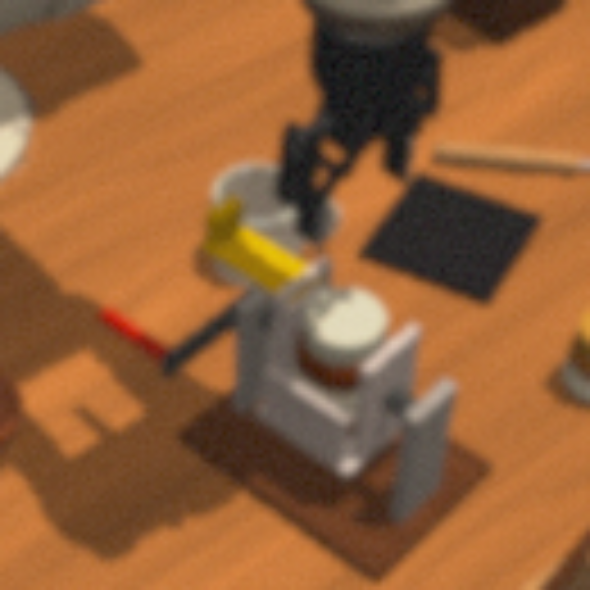

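The lid is in view at wrist pixel (266,187), and the keeper is fully back with its tab at x≈0.465. The lid sits about 5 mm to +y of the tool, so I'll shift and check again closer in.

>>> arm_command:
  plan: [0.03,0.0045,0,0,0.085,0.065,0.0045,0,0,0.085,0.08,0.0045,0,0,0.085,0.08,0.0045,0,0,0.085]

```text
time_s: 25.65
position: [0.5844, 0.0463, 0.1661]
tcp_rot: [172.9, 89.8, 179.3]
force: [0.5, 0.3, -0.5]
width: 0.996
```

```bash
python3 - <<'E'
from h import *
for i in range(2):
    s=arm.get_state();p=imaging.grab_frame('wrist'); C=wcloud(p,s)
    hsv=cv2.cvtColor(p['pixels'],cv2.COLOR_RGB2HSV).astype(int)
    d=(C-s['position'])@Rt(s)
    lid=(hsv[...,1]<70)&(hsv[...,2]>120)&(abs(C[...,2]-.158)<.006)&(abs(d[...,1])<.04)&(d[...,2]<.03)
    print(s['position'].round(4),'lid tool',d[lid].min(0).round(4),d[lid].max(0).round(4))
    b=(p['pixels'].max(2)<60)&(d[...,0]<.03)&(d[...,0]>-.05)&(abs(d[...,1])<.06)&(abs(d[...,2])<.012)
    L=d[b&(d[...,1]<0)];Rr=d[b&(d[...,1]>0)]; print('inner faces',np.percentile(L[:,1],97).round(4),np.percentile(Rr[:,1],3).round(4))
save(p,'w12')
E
```

```text
[0.5844 0.0463 0.1661] lid tool [ 0.0024 -0.0323 -0.0458] [0.0142 0.031  0.0288]
inner faces -0.0429 0.0413
[0.5851 0.0463 0.168 ] lid tool [ 0.0047 -0.0319 -0.0465] [0.0161 0.0312 0.0278]
inner faces -0.0428 0.0414
```

View pics/w12.png

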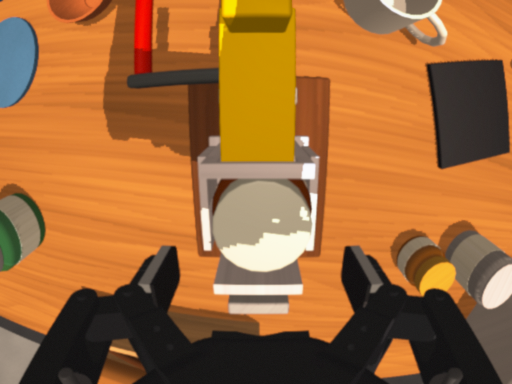

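The lid is centred between the fingers (lid −0.4 mm, fingers −0.7 mm). I'll descend and grip.

>>> arm_command:
  plan: [0.025,0,-0.001,0,0.085,0.047,0,-0.002,0,0.085,0.057,0,-0.002,0,0.085,0.057,0,-0.002,0,0.07,0.057,0,-0.002,0,0.05]

```text
time_s: 26.25
position: [0.5841, 0.0464, 0.113]
tcp_rot: [2.0, 89.9, 8.5]
force: [-3.0, 2.0, 2.2]
width: 0.73
```

>>> arm_command:
  plan: [0,0,0,0,0.04,0,0,0,0,0.03,0,0,0,0,0.03,0,0,0,0,0.03]

```text
time_s: 26.65
position: [0.5839, 0.0463, 0.113]
tcp_rot: [-5.5, 89.9, 1.0]
force: [-4.5, 1.2, 7.2]
width: 0.724
```

```bash
python3 - <<'E'
from h import *
s=arm.get_state();print(s['position'].round(4),s['force'],s['width']*85.4)
p=imaging.grab_frame('wrist'); save(p,'w13')
E
```

```text
[0.5839 0.0463 0.113 ] [-4.51464599  1.15809175  7.22379341] 61.83090138526996
```

View pics/w13.png

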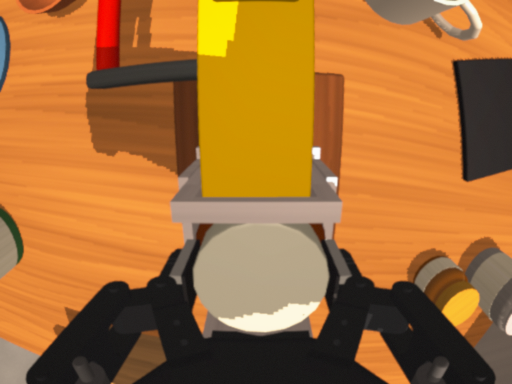

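The lid is gripped, with the opening reading 61.8 mm. I'll lift it.

>>> arm_command:
  plan: [-0.01,0,0,0,0.03,-0.025,0,0,0,0.03,-0.045,0,0,0,0.03,-0.065,0,0,0,0.03,-0.085,0,0,0,0.03]

```text
time_s: 27.2
position: [0.5833, 0.0461, 0.1981]
tcp_rot: [-19.0, 89.9, -12.5]
force: [0.6, -0.1, -6.4]
width: 0.708
```

>>> arm_command:
  plan: [-0.02,0,0,0,0.03,-0.035,0,0,0,0.03,-0.045,0,0,0,0.03,-0.048,0,0,0,0.03,-0.048,0,0,0,0.03]

```text
time_s: 27.7
position: [0.5832, 0.0461, 0.2438]
tcp_rot: [-160.2, 90.0, -153.7]
force: [-0.0, -0.1, -5.1]
width: 0.711
```

```bash
python3 - <<'E'
from h import *
s=arm.get_state();print(s['position'].round(4),s['force'],s['width']*85.4)
p=imaging.grab_frame('scene'); x,y=205,80;cv2.imwrite('pics/s14.png',cv2.resize(p['pixels'][y:y+160,x:x+160,::-1],(590,590)))
p=imaging.grab_frame('wrist'); save(p,'w14')
go((.4595,-.3235,.25),yaw=6.5)
E
```

```text
[0.5832 0.0461 0.2438] [-2.98522063e-03 -1.22625910e-01 -5.11520724e+00] 60.692540490371535
pos [0.583  0.0461 0.2429] shift [-0.0069 -0.3534 -0.1643] jaw 96.47 turn -0.03 F [ 0.5 -0.7 -6. ] t 27.8
```

View pics/s14.png

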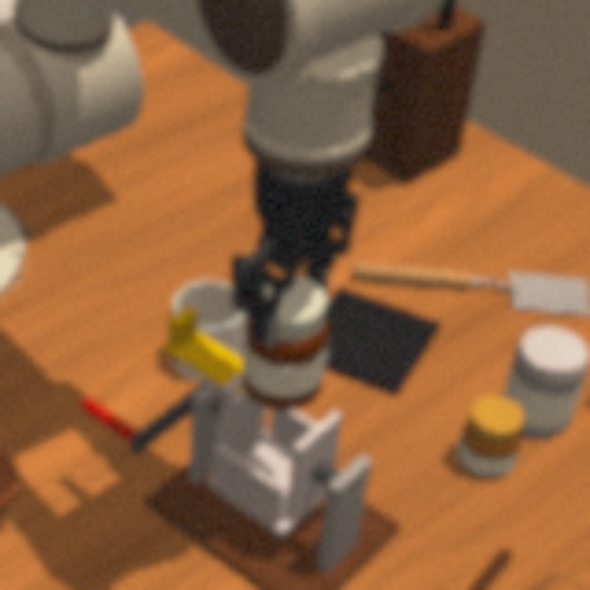

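View pics/w14.png

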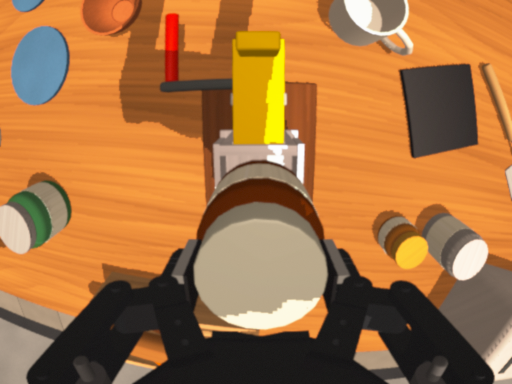

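The jar is held upright and clear of the cradle. Next I'll move it toward the large trivet.

>>> arm_command:
  plan: [-0.007,-0.015,0,0,0.03,-0.01,-0.045,0,0,0.03,-0.01,-0.08,-0.015,0,0.03,-0.01,-0.115,-0.035,0,0.03,-0.01,-0.15,-0.055,0,0.03]

```text
time_s: 28.3
position: [0.5446, -0.111, 0.2535]
tcp_rot: [-177.4, 90.0, -170.9]
force: [0.9, 0.2, -4.7]
width: 0.712
```

>>> arm_command:
  plan: [0,-0.035,-0.02,0,0.03,0,-0.07,-0.04,0,0.03,0,-0.105,-0.06,0,0.03,0,-0.14,-0.08,0,0.03,0,-0.17,-0.097,0,0.03]

```text
time_s: 28.8
position: [0.4668, -0.2913, 0.2537]
tcp_rot: [-174.0, 90.0, -167.5]
force: [1.4, 0.0, -5.5]
width: 0.713
```

```bash
python3 - <<'E'
from h import *
go((.4595,-.3235,.25),yaw=6.5)
s=arm.get_state();print(s['width']*85.4)
E
```

```text
pos [ 0.4668 -0.2913  0.2537] shift [ 0.0037 -0.0312 -0.0108] jaw 96.42 turn -0.08 F [ 1.4  0.  -5.5] t 28.8
60.92293862685227
```

>>> arm_command:
  plan: [0,-0.018,-0.006,0,0.03,0.02,-0.032,-0.011,0,0.03,0.06,-0.032,-0.011,0,0.03,0.1,-0.032,-0.011,0,0.03,0.125,-0.032,-0.011,0,0.03]

```text
time_s: 29.3
position: [0.4595, -0.322, 0.1257]
tcp_rot: [135.2, 89.8, 141.7]
force: [0.2, 0.3, -4.9]
width: 0.711
```

>>> arm_command:
  plan: [0.013,0,0,0,0.03,0.022,0,0,0,0.03,0.025,0,0,0,0.03,0.025,0,0,0,0.03]

```text
time_s: 29.7
position: [0.4612, -0.3223, 0.1046]
tcp_rot: [-57.8, 89.9, -51.3]
force: [0.2, -0.0, -4.7]
width: 0.709
```

```bash
python3 - <<'E'
from h import *
go((.4595,-.3235,.063),yaw=6.5)
p=imaging.grab_frame('scene');C=cloud(p); x,y=100,170;cv2.imwrite('pics/s15.png',cv2.resize(p['pixels'][y:y+140,x:x+140,::-1],(590,590)))
segs(p,C)
s=arm.get_state();p=imaging.grab_frame('wrist'); save(p,'w15')
go((.4595,-.3235,.063),yaw=6.5)
E
```

```text
pos [ 0.4612 -0.3223  0.1046] shift [ 0.0416 -0.0009 -0.0018] jaw 96.48 turn -0.02 F [ 0.2 -0.  -4.7] t 29.7
red 32 [ 0.463  -0.059   0.1145] [ 0.4618 -0.0582  0.1143] [0.062 0.013 0.011] dir 7.47
tabtop 22 [0.4692 0.0271 0.1971] [0.016 0.025 0.006] ((468.19366455078125, 26.986846923828125), (13.1140718460083, 25.29712677001953), 17.78619956970215)
blade 142 ((498.28271484375, 31.983699798583984), (69.0190658569336, 38.96591567993164), 6.718576431274414)
blue 330 [ 0.3153 -0.3797  0.0077] [0.09  0.068 0.011] z 0.0067
blue 496 [ 0.4679 -0.3263  0.0075] [0.11  0.116 0.013] z 0.0086
pos [ 0.4613 -0.3224  0.1049] shift [ 0.0419 -0.0008 -0.002 ] jaw 96.48 turn -0.02 F [-0.1  0.4 -4.7] t 29.8
```

View pics/s15.png

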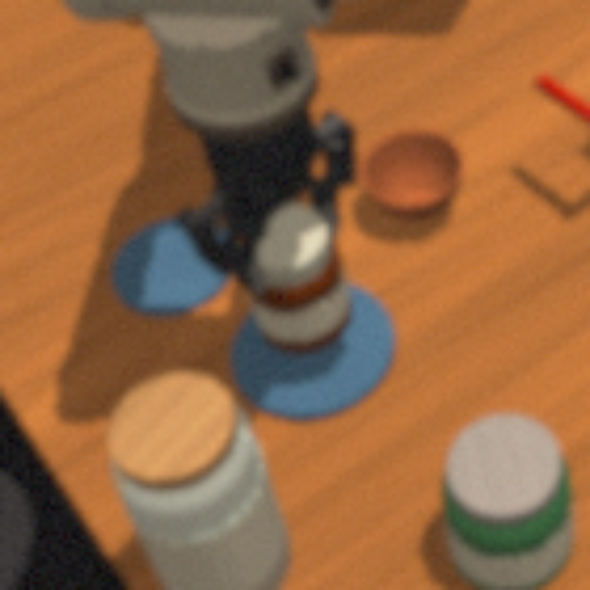

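View pics/w15.png

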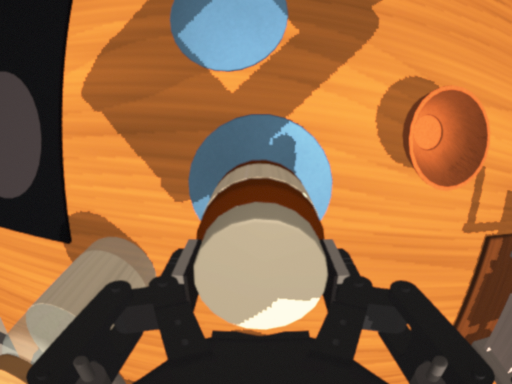

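The jar is over the large trivet, centred at about wrist pixel (260,180). I'll lower it, slowly at the end.

>>> arm_command:
  plan: [0.012,0,-0.002,0,0.03,0.024,0,-0.002,0,0.03,0.031,0,-0.002,0,0.03,0.036,0,-0.002,0,0.03,0.038,0,-0.002,0,0.03]

```text
time_s: 30.3
position: [0.459, -0.322, 0.0653]
tcp_rot: [111.9, 90.0, 118.4]
force: [1.8, 4.5, 6.0]
width: 0.71
```

>>> arm_command:
  plan: [0.001,0,0,0,0.03,0.002,0,0,0,0.03]

```text
time_s: 30.5
position: [0.4593, -0.3221, 0.0652]
tcp_rot: [-24.1, 90.0, -17.7]
force: [-7.0, 9.8, 24.7]
width: 0.713
```

>>> arm_command:
  plan: [0.001,0,0,0,0.03,0.001,0,0,0,0.03]

```text
time_s: 30.7
position: [0.4593, -0.3221, 0.0652]
tcp_rot: [-35.8, 89.9, -29.3]
force: [-8.7, 10.7, 25.4]
width: 0.708
```

The jar is on the trivet. I'll ease off the downward load, open gradually, and retreat upward.

>>> arm_command:
  plan: [-0.002,0,0,0,0.03,-0.003,0,0,0,0.062,-0.003,0,0,0,0.066,-0.003,0,0,0,0.075,-0.003,0,0,0,0.085]

```text
time_s: 31.2
position: [0.4589, -0.3223, 0.0658]
tcp_rot: [-135.8, 90.0, -129.4]
force: [0.7, -0.1, 0.6]
width: 0.995
```

>>> arm_command:
  plan: [0,0,0,0,0.085,0,0,0,0,0.085,-0.01,0,0,0,0.085,-0.03,0,0,0,0.085,-0.06,0,0,0,0.085]

```text
time_s: 31.7
position: [0.4585, -0.3218, 0.126]
tcp_rot: [133.3, 89.9, 139.8]
force: [1.0, -0.5, -0.0]
width: 0.995
```

>>> arm_command:
  plan: [-0.04,0,0,0,0.085,-0.08,0,0,0,0.085,-0.12,0,-0.02,0,0.085,-0.13,0.03,-0.05,0,0.085,-0.13,0.06,-0.08,0,0.085]

```text
time_s: 32.2
position: [0.3721, -0.2715, 0.2582]
tcp_rot: [-54.3, 89.8, -47.9]
force: [-0.7, -0.3, -0.0]
width: 0.994
```

```bash
python3 - <<'E'
from h import *
s=arm.get_state();print(s['position'],s['force'])
for n in('scene','top'):
    p=imaging.grab_frame(n);C=cloud(p);save(p,n+'_end');segs(p,C)
    hsv=cv2.cvtColor(p['pixels'],cv2.COLOR_RGB2HSV).astype(int)
    q=C[(hsv[...,1]<70)&(hsv[...,2]>110)&(abs(C[...,2]-.11)<.008)&(np.hypot(C[...,0]-.459,C[...,1]+.323)<.06)]
    if len(q): print('lid',len(q),((q.min(0)+q.max(0))/2).round(4),np.ptp(q,0).round(3))
    for t in ['jar','stand','pasta_jar','bean_jar','salt_bowl','mug','tin','honey_jar','spatula']: print(t,[(np.round(w(p,d['centre']),3).tolist(),round(d['confidence'],2)) for d in finder.mark_of(t,p)[:2]])
    if n=='scene': x,y=100,130;cv2.imwrite('pics/s16.png',cv2.resize(p['pixels'][y:y+150,x:x+200,::-1],(786,590)))
E
```

```text
[ 0.37211631 -0.27152994  0.25820539] [-0.68333461 -0.25957101 -0.01971399]
red 32 [ 0.4644 -0.0589  0.1147] [ 0.4651 -0.0593  0.1156] [0.059 0.01  0.011] dir 6.12
tabtop 20 [0.4686 0.0288 0.1964] [0.016 0.025 0.007] ((467.8941345214844, 27.98548698425293), (13.437723159790039, 25.739887237548828), 17.858949661254883)
blade 145 ((499.5466003417969, 33.64113998413086), (68.20587921142578, 41.97271728515625), 6.455960750579834)
blue 369 [ 0.3152 -0.3698  0.0064] [0.087 0.085 0.012] z 0.0066
blue 353 [ 0.4662 -0.3258  0.0088] [0.111 0.119 0.012] z 0.0088
lid 248 [ 0.4623 -0.3246  0.1073] [0.062 0.059 0.01 ]
jar []
stand [([0.588, 0.039, -0.003], 0.71), ([0.669, 0.36, 0.003], 0.18)]
pasta_jar [([0.582, -0.468, -0.002], 0.91)]
bean_jar [([0.696, -0.302, -0.001], 0.77)]
salt_bowl [([0.462, -0.06, 0.114], 0.68), ([0.462, -0.32, -0.002], 0.68)]
mug [([0.368, 0.156, -0.001], 0.8)]
tin [([0.667, 0.36, 0.003], 0.7)]
honey_jar [([0.677, 0.265, 0.001], 0.54)]
spatula [([0.484, 0.474, 0.002], 0.7)]
red 79 [ 0.4593 -0.0567  0.1154] [ 0.4593 -0.0569  0.1149] [0.067 0.018 0.014] dir 6.51
tabtop 47 [0.4629 0.029  0.1984] [0.015 0.027 0.01 ] ((463.2594909667969, 29.218002319335938), (13.407029151916504, 28.15182876586914), 6.838530540466309)
blade 285 ((496.2850341796875, 33.405662536621094), (80.66339111328125, 39.519752502441406), 7.04587984085083)
blue 466 [ 0.4568 -0.3215  0.0092] [0.12  0.115 0.014] z 0.0098
lid 286 [ 0.4579 -0.3231  0.1094] [0.058 0.063 0.015]
jar [([0.456, -0.325, 0.013], 0.92)]
stand [([0.586, 0.041, -0.001], 0.75)]
pasta_jar [([0.569, -0.464, 0.004], 0.87)]
bean_jar [([0.692, -0.31, 0.0], 0.97)]
salt_bowl [([0.388, -0.175, -0.001], 0.74)]
mug [([0.373, 0.153, -0.003], 0.83)]
tin [([0.669, 0.355, 0.0], 0.9)]
honey_jar [([0.674, 0.268, -0.001], 0.65)]
spatula [([0.671, 0.354, -0.002], 0.73), ([0.48, 0.471, 0.002], 0.71)]
```

View pics/s16.png

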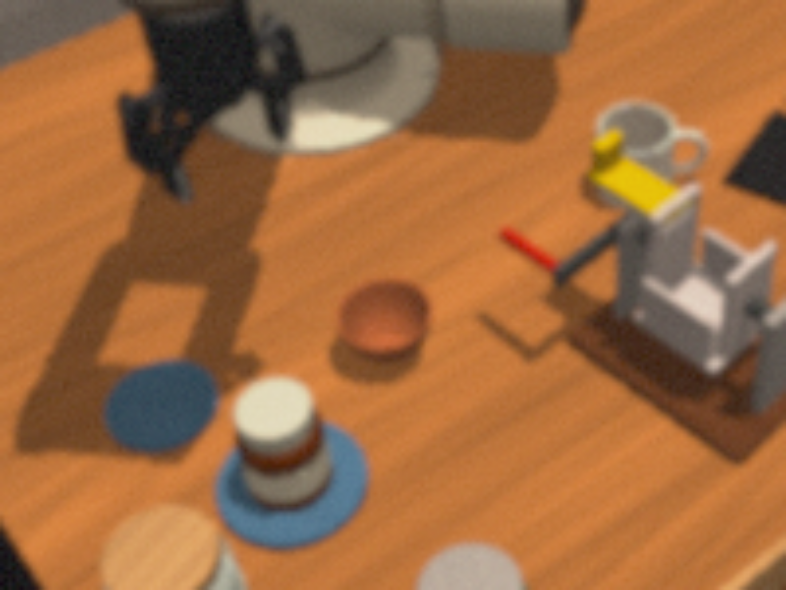

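The jar stands upright in the middle of the large trivet (crop (285,470)). The cradle is empty and upright, the keeper is back, and the other things haven't moved. Handing in.

```bash
python3 -c "
from h import *
print(ticket.hand_in())"
```

```text
the job is handed in; nothing more can be done
None
```

I did the whole job in the order asked and handed it in at about 32 s; hand-in gives no verdict.

**What I did:**
- Pushed the keeper home until it met its stop (23 N).
- Swung the crank right over to its stop (about 75 N at the wrist) and left the jar upside down for about 3 s.
- Swung the crank back to its stop (41 N) and drew the keeper back to its stop (29 N).
- Lifted the jar by its lid and lowered it slowly onto the larger blue trivet.

**Last checks:**
- **Jar:** it stands upright with its lid at about (0.458, −0.323), within a few millimetres of the trivet's centre. The jar's edge is roughly 25 mm or more inside the trivet's edge.
- **Stand and robot:** the cradle is upright and empty, the keeper tab is back where expected (x about 0.465), and the gripper is touching nothing.
- **Other things:** every listed bystander was found where it started, within measuring error.

**What failed or disagreed:**
- **Fingertips:** they turned out to be about 14 mm behind the TCP, not ahead of it. My first push at the keeper passed over the tab without touching it, so I repeated it lower.
- **Crank pin:** it slipped in the fingers during the first swing, so I let go and gripped it again at about 58°.
- **Detector:** the scene camera's detector did not report the jar at the end, and it gave false positions for the salt bowl. The top camera and the picture itself showed both in the right place.

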